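# Hang the specimen basket on the spring balance

## Robot

A 6-joint arm with a two-finger parallel gripper is mounted at the origin on the work surface. World frame = base frame: x ahead of the robot, y to its left, z up, the work surface at z = 0. Lengths are in m, angles in rad, forces in N, time in s.
With the tool pointing down it reaches from about 0.425 to 1.125 m from the base axis. Payload 14.9 kg.
Tool frame: the origin (TCP) lies midway between the tips of the shut fingers; the grasp point (between the pads) lies 19 mm behind it; z points along the fingers, y is the line along which they close (so a half turn about z gives the same grasp; the last joint's range is limited). The gripper opens to 91 mm and grips with 3 to 60 N. Pads are 32 mm wide; open, the fingers measure 118 mm over their backs; the gripper's body (76 mm by 178 mm) begins 60 mm behind the grasp point.
Start: joints at [-1.274, 0.379, 1.734, -0, 1.028, -0.033], TCP at [0.227, -0.662, 0.214] pointing down, gripper open.
Joint ranges: [-2.77, 2.77], [-0.74, 2.19], [0, 2.66], [-1.06, 4.2], [0.31, 2.87], [-3.08, 3.08]. Speed limits (rad/s): [1.89, 1.89, 2.39, 3.14, 3.14, 3.14].

## Interface

Orientations are given as a rotation vector (axis times angle).
In Python, from bench import ctrl gives the robot as it stands.
- The arm moves only by the tool send_rows, never from a script. Its argument "motion" is a list of rows, each an object of numbers: "x", "y", "z": the shift along the tool's x, y, z scaled (see below); "ax", "ay", "az": the turn, a rotation vector about the tool's x, y, z scaled (see below); "claw": the closure in counts, from 0 (fully open) to 255 (shut). A call has 1 to 20 rows; each row shifts and turns the commanded pose from where the row before left it, along the tool's axes as they then stand; what a row does not reach is not made up. The controller multiplies each number of a shift by 4 cm and each number of a turn by 0.15 rad. A row lasts 1/8 s, in which the tool goes at most 62.5 mm and 10.7 degrees, less where a joint would pass 70% of its speed; a pose out of reach is approached as far as the arm can. A call with a number of a shift or a turn outside -1 to 1 is refused whole. A call with a gripper value outside its range is refused whole. The fingers move at their own pace and stop on an object; "newtons" is the grip in N (left out, the last holds). Time passes only in rows, so rows that do not move let the fingers close. It gives the time, the measured TCP pose, the force, the opening and the grip force at its end, in the units of the state.
- ctrl.observe(): the state, without advancing time (a new reading comes with each control period).
- ctrl.camera(name): name is "scene" or "side" or "wrist"; returns (picture, depth): 384x512x3 uint8, red, green, blue; 384x512 float32, m along the optical axis (not along the pixel's ray), 0 where there is no reading.
- ctrl.camera_params(name): a dict with "mtx" (3x3 intrinsics, pixels), "R" (3x3) and "t" (3): a world point X has camera coordinates R X + t; the wrist camera has in their place "mount" (4x4, takes a point from camera to tool coordinates, whose origin is the TCP and whose axes are the flange's). Camera axes: x right, y down, z forward; pixel columns grow to the right and rows downward; lengths in m; the calibration is good to about 2 mm. The wrist camera is an equidistant fisheye: a pixel r from the principal point sees the ray r / f radians off the axis. A picture is of the moment at which its call begins: read the wrist's pose just before it. camera_params takes no time and is no camera call.
- ctrl.close_job(): hands the job in; it is judged then, once.
Trained networks look in the newest picture that a camera, given by its name, has taken for a name from the list of things; names that differ only in an ending like _2 or _b are one class to them, and where a whole thing is asked for, a point or a joint stands for the part that bears it (a point fixed in the world has none). Each returns a list of dicts, best first, with "conf" (0 to 1); they miss things now and then, are a little off and sometimes report something else, mostly with a low value. They report only what shows in the picture. A call takes as long as a camera call. They do not tell look-alikes from the thing itself.
- ctrl.search_frame(query, camera): "bbox" ([left, top, right, bottom] in pixels, round what is visible of it).
- ctrl.mark_of(query, camera): "position" ([row, column] in pixels: a listed point, or the origin of a listed thing).
The state is a dict: "time_s": time; "joint_positions": joint angles; "joint_velocities": joint speeds; "tau": joint torques, N m; "eef_pos": TCP position; "eef_rot": TCP orientation; "force": force on the tool from outside, world axes, zero at the start; "torque": the same for the moment, N m; "width": finger opening in m; "gripper_force": force on a finger pad.
Only numpy, scipy, OpenCV 4.12 (cv2) and the standard library are available. Lean on these libraries where they do the work, as an engineer would, in place of code of your own. Each camera call takes 0.05 s, during which the arm holds its last target. There are 200 camera calls.

## Task

With a light touch of one fingertip, without pinching or forcing it, swing the basket's folded-down bail upright while the basket stays standing on its mat. Then pick the basket up by the bail and hang it on the two-prong hook of the spring balance to be weighed: lower it gently until the hook has taken its whole weight before letting go, so that the balance is never jerked, overloaded or knocked, and leave it hanging still, level and clear of the bench. Do not press the basket down, tip it over or disturb the other things on the bench.

Things in the scene. Friction and masses are not known exactly. Their poses are not given: they have to be found in the camera images.
- basket: Steel wire basket, 80 mm along its x, 120 mm along its y, 50 mm high, with fixed white cassettes up to 33 mm above its underside; with its bail 0.23 to 0.93 kg, differing each time, not measured. Origin at the centre of its underside, z up. It starts on the mat. Its wire bail (U-shaped handle) is hinged outside its two short ends and is folded out over its -x side, which faces the robot.
- bail_hinge (a point): Point on the bail's hinge axis, midway between the two ears: 48 mm above the basket's underside, in its middle. The hinge axis is the basket's y axis.
- bail_bar (a point): Middle of the bail's top bar: round, 9 mm in diameter, 136 mm long, parallel to the basket's y, 85 mm from the hinge axis, joined to it by 5 mm wire legs at y = -66 and +66 mm. Upright, the bar is 133 mm above the basket's underside; folded, it sticks out 20 to 40 mm beyond the basket's side with nothing beneath it but mat or bench.
- bail (a joint): Bail angle in rad: 0 is horizontal, sticking out over the basket's -x side; 1.57 is upright; it goes on to 3.0 on the other side. At the start 0.3 to 0.75. The hinge is slightly stiff (0.03 N m): the bail stays where it is left and about 0.6 N at the bar moves it.
- mat: Flat grey drip mat, 150 mm (x) by 190 mm (y), 4 mm thick, fixed to the bench; the basket starts on it. Origin at the centre of its underside.
- balance: Spring balance, fixed to the bench: ivory housing 50 mm (x) by 90 mm (y), 230 mm high (black cap to 242 mm), its face 97 mm beyond the hook's saddle, on a dark base plate 140 by 160 mm, 15 mm high, that begins 80 mm beyond the saddle. Origin on the bench right below the saddle; x points from saddle to housing (away from the robot), y along the line joining the two prongs, z up.
- hook_seat (a point): Where the middle of the bail's bar comes to rest: midway between the two prongs, 4.5 mm above the floor of their saddles; 200 mm above the bench unloaded, and it sinks with the hook. The prongs are 8 mm round steel rods at y = -32 and +32 mm of the balance (56 mm free between them). Each has a flat saddle floor from x = -20 to +20 mm. The bar lies across both prongs, along the balance's y.
- prong_tip (a point): Top of the upturned tip of the prong at y = +32 mm: 26 mm nearer the robot than the seat and 18 mm above it (the other prong is alike at y = -32 mm). Behind the saddle each prong has a shoulder whose top is 7 mm above the seat, running back to a cross plate 78 mm wide at x = 82 mm whose top is 14 mm above the seat. Sinks with the hook.
- hook (a joint): How far the hook has sunk, in m: 0 unloaded, end stop at 0.045. It slides straight down on a spring: about 1.2 N makes it start to sink, then 250 N/m, lightly damped, so the basket sinks it 4 to 32 mm according to its weight.
- dish: Closed glass Petri dish, 92 mm in diameter, 17 mm high, loose; origin at the centre of its underside. To be left alone.
- jar: Amber jar, 48 mm in diameter, 65 mm high, loose; origin at the centre of its underside. To be left alone.
- wash_bottle: White bottle, 68 mm in diameter, 150 mm high, loose; origin at the centre of its underside. To be left alone.
- beaker: Glass beaker, 72 mm in diameter, 90 mm high, loose; origin at the centre of its underside. To be left alone.
- spatula: Spatula 170 mm long with a black handle, lying on the bench, loose; its x runs along it. To be left alone.
- vial: Small vial, 28 mm in diameter, 50 mm high, loose; origin at the centre of its underside. To be left alone.
There are look-alikes about, which are no part of the job. Of the things shaped like the basket, the steel one is meant.

How it is judged:
By the outcome, as a careful person would: the job done as asked, in the order asked, and still so for the second after the job is handed in, with the robot touching nothing.
It also fails if it takes over 72 s, if anything falls off the work surface, if the arm or the gripper's body presses on something with over 40 N, if the wrist force passes 120 N, or if a joint passes its speed limit or range.

## Working session

There is one attempt and no reset: what is moved stays moved. The work goes in short steps, Python scripts to look and compute and a tool call to move; the robot and the scene stay as the last step left them, time stands still between calls to the robot, and variables do not carry over. Pictures are saved under pics/ and viewed, at most 10 in all, crops included, and the job is handed in when it is done.

Besides the shell and the picture viewer there is one more tool, called after "Call:" as a command line: name --argument value ..., lists and objects as JSON in quotes. send_rows: Moves the arm, as the interface text tells. Its arguments: {"type":"object","properties":{"motion":{"type":"array"},"newtons":{"type":"number"}},"required":["motion"]}

```bash
ls; mkdir -p pics
cat > h.py <<'E'
import numpy as np, cv2
from scipy.spatial.transform import Rotation as Ro
from bench import ctrl
def shot(n,f):
    p,d=ctrl.camera(n); cv2.imwrite(f'pics/{f}.png',p[:,:,::-1]); np.save(f'pics/{f}.npy',d); return p,d
def cloud(n,d):
    P=ctrl.camera_params(n);K=np.array(P['mtx']);R=np.array(P['R']);t=np.array(P['t'])
    v,u=np.indices(d.shape); X=np.stack([(u-K[0,2])/K[0,0]*d,(v-K[1,2])/K[1,1]*d,d],-1)
    W=(X-t)@R; W[d==0]=np.nan; return W
def proj(n,X):
    P=ctrl.camera_params(n);c=np.array(P['R'])@np.array(X)+np.array(P['t']);q=np.array(P['mtx'])@c;return q[:2]/q[2]
E
python3 - <<'E'
from h import *
o=ctrl.observe();print(o['eef_pos'],o['eef_rot'],o['time_s'],o['width'])
a=[]
for n in('scene','side'):
    p,d=shot(n,n+'0');a.append(p)
    W=cloud(n,d)
    for q in('basket','bail_hinge','bail_bar','hook_seat','prong_tip','balance','mat','jar','beaker','wash_bottle','dish','vial','spatula'):
        for r in ctrl.mark_of(q,n)[:3]:
            i,j=np.int32(r['position']);i=min(max(i,0),383);j=min(max(j,0),511); print(n,q,round(r['conf'],2),i,j,W[i,j].round(3))
cv2.imwrite('pics/both.png',cv2.vconcat([cv2.resize(x,(400,300)) for x in a])[:,:,::-1])
E
```

```text
pics
[ 0.22657841 -0.66190164  0.21327917] [-3.09790912e+00 -5.15527425e-01  2.44653874e-04] 0.0 0.09141914897067016
scene basket 0.93 219 344 [0.363 0.19  0.014]
scene basket 0.88 185 209 [ 0.406 -0.314  0.025]
scene basket 0.82 184 156 [ 0.517 -0.468  0.048]
scene bail_hinge 0.71 174 155 [ 0.404 -0.575  0.   ]
scene bail_hinge 0.67 202 349 [ 0.237  0.165 -0.003]
scene bail_hinge 0.59 175 213 [ 0.301 -0.369 -0.003]
scene bail_bar 0.63 186 217 [ 0.387 -0.292  0.017]
scene bail_bar 0.57 195 336 [0.286 0.131 0.045]
scene bail_bar 0.46 198 219 [ 0.431 -0.256  0.001]
scene hook_seat 0.74 210 328 [0.383 0.139 0.046]
scene prong_tip 0.77 199 340 [ 0.233  0.131 -0.003]
scene mat 0.65 232 214 [ 0.624 -0.149  0.019]
scene jar 0.6 263 242 [0.711 0.005 0.024]
scene beaker 0.96 207 146 [ 0.636 -0.414  0.038]
scene wash_bottle 0.6 287 415 [0.599 0.462 0.044]
scene dish 0.72 218 287 [0.45  0.024 0.019]
scene dish 0.31 263 241 [0.712 0.002 0.023]
scene vial 0.55 283 237 [0.779 0.029 0.015]
scene vial 0.31 218 212 [ 0.547 -0.21   0.003]
side basket 0.77 291 214 [ 0.368 -0.368  0.048]
side basket 0.7 249 284 [ 0.605 -0.2    0.033]
side basket 0.67 341 254 [ 0.459 -0.541  0.022]
side bail_hinge 0.97 279 216 [ 0.377 -0.302  0.032]
side bail_hinge 0.87 321 255 [ 0.472 -0.471  0.019]
side bail_hinge 0.75 238 283 [ 0.613 -0.141  0.03 ]
side bail_bar 0.69 351 255 [ 0.454 -0.599  0.055]
side bail_bar 0.62 264 231 [ 0.428 -0.258  0.046]
side bail_bar 0.55 237 258 [ 0.535 -0.094  0.008]
side hook_seat 0.73 148 259 [ 0.635  0.559 -0.002]
side mat 0.86 248 283 [ 0.602 -0.2    0.037]
side jar 0.77 222 297 [ 0.683 -0.038  0.012]
side beaker 0.75 313 304 [ 0.61  -0.47   0.025]
side wash_bottle 0.92 159 247 [0.564 0.433 0.017]
side dish 0.7 222 223 [0.424 0.006 0.012]
side dish 0.33 247 285 [ 0.609 -0.196  0.037]
side spatula 0.7 168 213 [ 0.415  0.421 -0.006]
```

View pics/scene0.png

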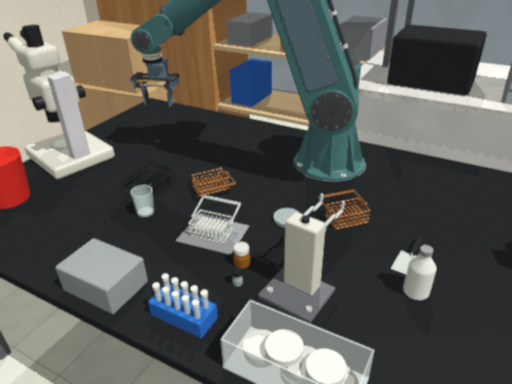

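View pics/side0.png

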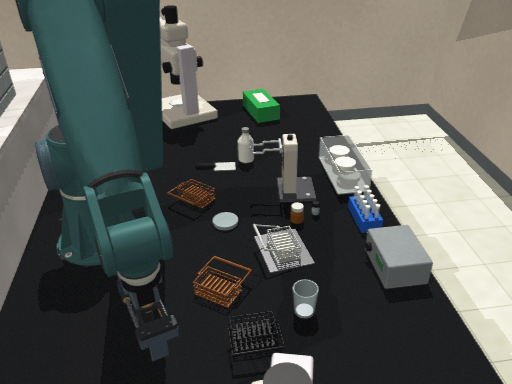

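Candidates for the basket: steel on the grey mat (side 283,248; scene 212,222), copper ones (side 222,283 and 193,193) and a black one (side 255,335). The steel one on the mat fits the description, so I'll check it in a close crop.

Run:
```python
from h import *
s=cv2.imread('pics/side0.png');c=cv2.imread('pics/scene0.png')
A=cv2.resize(s[215:280,240:326],(400,300),interpolation=2)
B=cv2.resize(c[190:256,170:256],(400,300),interpolation=2)
C=cv2.resize(s[125:206,240:322],(400,300),interpolation=2)
D=cv2.resize(c[185:275,280:370],(400,300),interpolation=2)
cv2.imwrite('pics/crop.png',cv2.vconcat([cv2.hconcat([A,B]),cv2.hconcat([C,D])]))
for n in('side','scene'):
    d=np.load(f'pics/{n}0.npy');W=cloud(n,d);im=cv2.imread(f'pics/{n}0.png').astype(int)
    P=W.reshape(-1,3);col=im.reshape(-1,3)
    near=(abs(P[:,0]-.61)<.15)&(abs(P[:,1]+.19)<.16)
    m=near&(abs(P[:,2]-.003)<.012)&(col.mean(1)>90)
    r=cv2.minAreaRect(P[m][:,:2].astype(np.float32));print(n,'mat',m.sum(),r, P[m].mean(0))
    h=near&(P[:,2]>.055); print('bail pts',h.sum(),P[h][:40].round(3).tolist())
    b=(P[:,0]>.5)&(P[:,0]<.95)&(P[:,1]>-.1)&(P[:,1]<.4)&(P[:,2]>.1)&(P[:,2]<.23)&(col.mean(1)>60)
    print('bal',b.sum(),np.nanpercentile(P[b],[2,50,98],axis=0).round(3), cv2.minAreaRect(P[b][:,:2].astype(np.float32)))
    b=(P[:,0]>.5)&(P[:,0]<.75)&(P[:,1]>.0)&(P[:,1]<.4)&(P[:,2]>.17)&(P[:,2]<.26)
    print('prong',P[b][::6].round(3).tolist()[:50])
    cx=ctrl.camera_params(n); print('campos',-np.array(cx['R']).T@np.array(cx['t']))
```

```text
side mat 907 ((0.610905647277832, -0.18577677011489868), (0.15054607391357422, 0.31577983498573303), 7.352033615112305) [ 0.60545974 -0.18303377  0.00473886]
bail pts 190 [[0.697, -0.032, 0.071], [0.68, -0.031, 0.064], [0.687, -0.03, 0.063], [0.694, -0.032, 0.063], [0.676, -0.031, 0.06], [0.68, -0.031, 0.06], [0.686, -0.036, 0.063], [0.69, -0.033, 0.06], [0.694, -0.033, 0.059], [0.701, -0.031, 0.057], [0.672, -0.032, 0.057], [0.683, -0.033, 0.057], [0.687, -0.032, 0.056], [0.517, -0.111, 0.078], [0.519, -0.118, 0.084], [0.523, -0.114, 0.08], [0.526, -0.115, 0.08], [0.516, -0.116, 0.078], [0.519, -0.121, 0.082], [0.522, -0.124, 0.083], [0.526, -0.115, 0.076], [0.53, -0.115, 0.076], [0.533, -0.111, 0.072], [0.536, -0.115, 0.075], [0.54, -0.113, 0.073], [0.544, -0.106, 0.067], [0.547, -0.11, 0.07], [0.55, -0.11, 0.07], [0.554, -0.107, 0.066], [0.557, -0.112, 0.07], [0.561, -0.109, 0.068], [0.564, -0.11, 0.068], [0.568, -0.106, 0.064], [0.573, -0.098, 0.058], [0.519, -0.122, 0.078], [0.521, -0.13, 0.084], [0.525, -0.127, 0.081], [0.55, -0.112, 0.067], [0.553, -0.116, 0.069], [0.556, -0.1
[... 3172 characters left out ...]
 [0.629, 0.166, 0.202], [0.687, 0.151, 0.231], [0.678, 0.164, 0.229], [0.635, 0.166, 0.203], [0.582, 0.236, 0.192], [0.687, 0.157, 0.23], [0.677, 0.169, 0.227], [0.614, 0.229, 0.207], [0.694, 0.144, 0.227], [0.69, 0.158, 0.229], [0.701, 0.179, 0.243], [0.69, 0.19, 0.241], [0.596, 0.232, 0.193], [0.697, 0.153, 0.229], [0.691, 0.167, 0.23], [0.699, 0.186, 0.241], [0.621, 0.227, 0.204], [0.703, 0.143, 0.226], [0.698, 0.157, 0.228], [0.695, 0.171, 0.231], [0.699, 0.189, 0.24], [0.63, 0.225, 0.206], [0.604, 0.233, 0.192], [0.706, 0.155, 0.23], [0.697, 0.167, 0.228], [0.706, 0.186, 0.24], [0.685, 0.194, 0.229], [0.633, 0.229, 0.206], [0.718, 0.149, 0.232]]
campos [1.50746494 0.5084649  0.88241401]
```

View pics/crop.png

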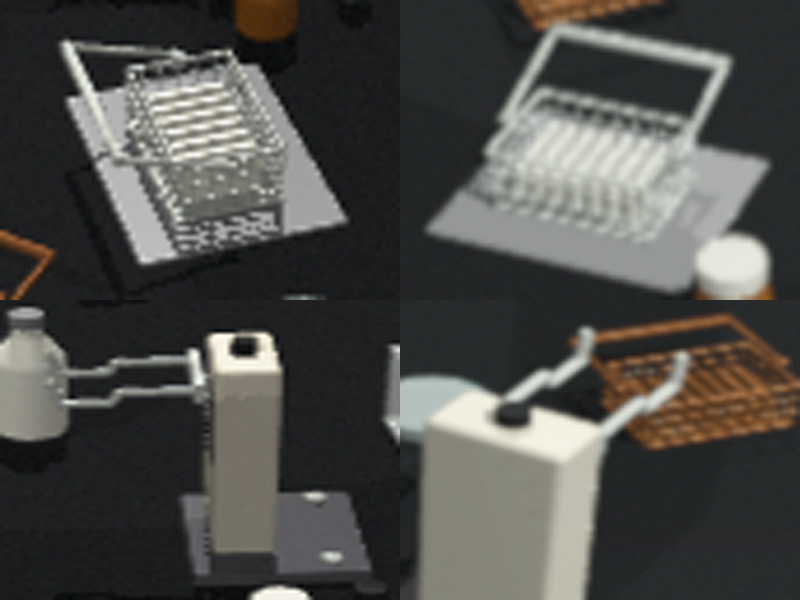

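The crop shows the steel basket on the grey mat at side (283,248), with its bail folded toward the robot and a bar centre of about (0.53,-0.18,0.08). The hook tips are at about (0.552,0.171) and (0.562,0.238), z 0.216. I'll move in for a close look.

Call:
send_rows --motion '[{"x": 0.65,"y": -0.68,"z": -0.1},{"x": 0.65,"y": -0.68,"z": -0.1},{"x": 0.65,"y": -0.68,"z": -0.1},{"x": 0.65,"y": -0.68,"z": -0.1},{"x": 0.65,"y": -0.68,"z": -0.1},{"x": 0.65,"y": -0.68,"z": -0.1},{"x": 0.65,"y": -0.68,"z": -0.1},{"x": 0.65,"y": -0.68,"z": -0.1},{"x": 0.65,"y": -0.68,"z": -0.1},{"x": 0.65,"y": -0.68,"z": -0.1},{"x": 0.65,"y": -0.68,"z": -0.1},{"x": 0.65,"y": -0.68,"z": -0.1},{"x": 0.65,"y": -0.68,"z": -0.1},{"x": 0.65,"y": -0.68,"z": -0.1}]'

```text
$.motion[0]: bad value
```

Call:
send_rows --motion '[{"az": -0.95,"claw": 255},{"az": -0.95,"claw": 255},{"az": -0.95,"claw": 255},{"az": -0.95,"claw": 255},{"az": -0.95,"claw": 255},{"az": -0.95,"claw": 255},{"az": -0.95,"claw": 255},{"az": -0.95,"claw": 255},{"az": -0.95,"claw": 255},{"az": -0.92,"claw": 255},{"claw": 255},{"claw": 255}]'

```text
$.motion[0]: bad value
```

```bash
cat >> h.py <<'E'
def wcloud(d,o):
    P=ctrl.camera_params('wrist');K=np.array(P['mtx']);M=np.array(P['mount'])
    v,u=np.indices(d.shape);a=(u-K[0,2])/K[0,0];b=(v-K[1,2])/K[1,1];r=np.hypot(a,b)+1e-9
    T=np.tan(np.minimum(r,1.5)); X=np.stack([a/r*T*d,b/r*T*d,d],-1)
    X=X@M[:3,:3].T+M[:3,3]; W=X@Ro.from_rotvec(o['eef_rot']).as_matrix().T+o['eef_pos']; W[(d==0)|(r>1.4)]=np.nan; return W
def st(): 
    o=ctrl.observe(); R=Ro.from_rotvec(o['eef_rot']).as_matrix()
    print('t',round(o['time_s'],2),'p',np.round(o['eef_pos'],4),'q',np.round(o['joint_positions'],3),'w',round(o['width'],4),'gf',o['gripper_force'],'F',np.round(o['force'],2),'\nR',R.round(3).tolist()); return o
E
python3 - <<'E'
from h import *
o=st();p,d=shot('wrist','w1');W=wcloud(d,o);np.save('pics/w1W.npy',W)
print(ctrl.camera_params('wrist'))
for q in('bail_bar','bail_hinge','basket','mat'):
    for r in ctrl.mark_of(q,'wrist')[:2]:
        i,j=np.int32(r['position']);print(q,r,W[i,j].round(3))
E
```

```text
t 1.4 p [ 0.2267 -0.6623  0.214 ] q [-1.274  0.379  1.734  0.     1.029 -0.033] w 0.0908 gf 0.0 F [-0.34  0.34  0.57] 
R [[0.946, 0.324, 0.0], [0.324, -0.946, -0.0], [0.0, 0.0, -1.0]]
{'mtx': array([[297.31863964,   0.        , 258.21343641],
       [  0.        , 297.31863964, 190.83575345],
       [  0.        ,   0.        ,   1.        ]]), 'mount': array([[ 3.52058723e-05, -9.55765284e-01, -2.94130450e-01,
         8.34990284e-02],
       [ 9.99999666e-01,  2.73738096e-04, -7.69806418e-04,
         1.50854970e-04],
       [ 8.16268958e-04, -2.94130325e-01,  9.55764974e-01,
        -1.71253026e-01],
       [ 0.00000000e+00,  0.00000000e+00,  0.00000000e+00,
         1.00000000e+00]])}
basket {'position': [4.4, 74.3], 'conf': 0.57} [ 0.369 -0.365  0.051]
```

View pics/w1.png

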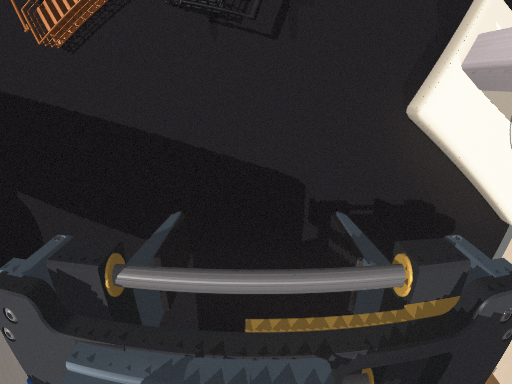

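The rows were refused, so this picture only shows the start view (copper basket corner at 40,20, no steel basket). I'll resend with every field filled in.

Call:
send_rows --motion '[{"x": 0.65,"y": -0.68,"z": -0.1,"ax": 0,"ay": 0,"az": 0,"claw": 255},{"x": 0.65,"y": -0.68,"z": -0.1,"ax": 0,"ay": 0,"az": 0,"claw": 255},{"x": 0.65,"y": -0.68,"z": -0.1,"ax": 0,"ay": 0,"az": 0,"claw": 255},{"x": 0.65,"y": -0.68,"z": -0.1,"ax": 0,"ay": 0,"az": 0,"claw": 255},{"x": 0.65,"y": -0.68,"z": -0.1,"ax": 0,"ay": 0,"az": 0,"claw": 255},{"x": 0.65,"y": -0.68,"z": -0.1,"ax": 0,"ay": 0,"az": 0,"claw": 255},{"x": 0.65,"y": -0.68,"z": -0.1,"ax": 0,"ay": 0,"az": 0,"claw": 255},{"x": 0.65,"y": -0.68,"z": -0.1,"ax": 0,"ay": 0,"az": 0,"claw": 255},{"x": 0.65,"y": -0.68,"z": -0.1,"ax": 0,"ay": 0,"az": 0,"claw": 255},{"x": 0.65,"y": -0.68,"z": -0.1,"ax": 0,"ay": 0,"az": 0,"claw": 255},{"x": 0.65,"y": -0.68,"z": -0.1,"ax": 0,"ay": 0,"az": 0,"claw": 255},{"x": 0.65,"y": -0.68,"z": -0.1,"ax": 0,"ay": 0,"az": 0,"claw": 255},{"x": 0.65,"y": -0.68,"z": -0.1,"ax": 0,"ay": 0,"az": 0,"claw": 255},{"x": 0.65,"y": -0.68,"z": -0.1,"ax": 0,"ay": 0,"az": 0,"claw": 255}]'

```text
time_s: 3.4
eef_pos: [0.4482, -0.183, 0.2703]
eef_rot: [3.099, 0.516, 0.001]
force: [-0.3, -0.6, 0.2]
width: 0.0002
gripper_force: 0.0
```

Call:
send_rows --motion '[{"x": 0,"y": 0,"z": 0,"ax": 0,"ay": 0,"az": -0.95,"claw": 255},{"x": 0,"y": 0,"z": 0,"ax": 0,"ay": 0,"az": -0.95,"claw": 255},{"x": 0,"y": 0,"z": 0,"ax": 0,"ay": 0,"az": -0.95,"claw": 255},{"x": 0,"y": 0,"z": 0,"ax": 0,"ay": 0,"az": -0.95,"claw": 255},{"x": 0,"y": 0,"z": 0,"ax": 0,"ay": 0,"az": -0.95,"claw": 255},{"x": 0,"y": 0,"z": 0,"ax": 0,"ay": 0,"az": -0.95,"claw": 255},{"x": 0,"y": 0,"z": 0,"ax": 0,"ay": 0,"az": -0.95,"claw": 255},{"x": 0,"y": 0,"z": 0,"ax": 0,"ay": 0,"az": -0.95,"claw": 255},{"x": 0,"y": 0,"z": 0,"ax": 0,"ay": 0,"az": -0.95,"claw": 255},{"x": 0,"y": 0,"z": 0,"ax": 0,"ay": 0,"az": -0.92,"claw": 255},{"x": 0,"y": 0,"z": 0,"ax": 0,"ay": 0,"az": 0,"claw": 255}]'

```text
time_s: 4.78
eef_pos: [0.4478, -0.1841, 0.27]
eef_rot: [2.014, 2.411, 0.0]
force: [0.9, -0.6, 0.4]
width: 0.0004
gripper_force: 0.0
```

Run:
```python
from h import *
o=st();p,d=shot('wrist','w2');W=wcloud(d,o);np.save('pics/w2W.npy',W)
for q in('bail_bar','bail_hinge','basket','mat'):
    for r in ctrl.mark_of(q,'wrist')[:2]:
        i,j=np.int32(r['position']);print(q,r,W[i,j].round(3))
```

```text
t 4.78 p [ 0.4478 -0.1841  0.27  ] q [-0.438 -0.044  2.122 -0.     1.063 -0.617] w 0.0004 gf 0.0 F [ 0.87 -0.65  0.42] 
R [[-0.178, 0.984, 0.0], [0.984, 0.178, -0.0], [-0.0, 0.0, -1.0]]
bail_bar {'position': [213.2, 237.6], 'conf': 0.86} [ 0.43  -0.257  0.053]
bail_bar {'position': [176.2, 321.6], 'conf': 0.84} [ 0.527 -0.177  0.082]
bail_hinge {'position': [248.7, 197.6], 'conf': 0.56} [ 0.421 -0.15   0.357]
bail_hinge {'position': [175.4, 372.1], 'conf': 0.55} [ 0.629 -0.175  0.006]
basket {'position': [166.4, 362.8], 'conf': 0.88} [ 0.607 -0.164  0.01 ]
basket {'position': [235.7, 204.0], 'conf': 0.81} [ 0.385 -0.313  0.027]
```

View pics/w2.png

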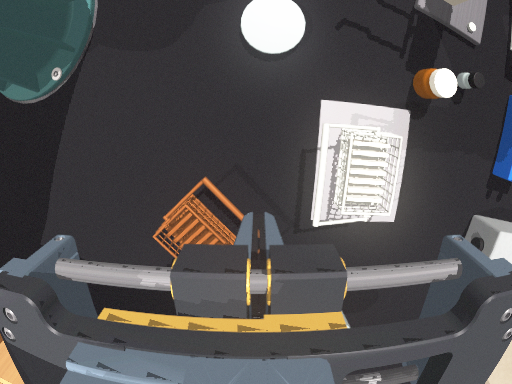

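The wrist view shows the steel basket at (365,170), with its bail bar running along column ~320, rows 125-222. I'll fit the bar and the mat precisely, and the prongs from the earlier clouds.

Run:
```python
from h import *
from scipy.optimize import least_squares
def seg(A,n):
    c=np.median(A,0);
    for _ in range(5):
        u=np.linalg.svd(A-A.mean(0),full_matrices=False)[2][0]; r=np.linalg.norm((A-A.mean(0))-np.outer((A-A.mean(0))@u,u),axis=1); A=A[r<max(2*np.median(r),.004)]
    s=(A-A.mean(0))@u; print(n,len(A),'mean',A.mean(0).round(4),'ends',(A.mean(0)+u*s.min()).round(4),(A.mean(0)+u*s.max()).round(4),'yaw',np.degrees(np.arctan(-u[0]/u[1])).round(1))
W=np.load('pics/w2W.npy');im=cv2.imread('pics/w2.png').astype(int)
b=np.zeros(im.shape[:2],bool);b[110:230,308:332]=1
m=b&(W[...,2]>.062)&(W[...,2]<.11);seg(W[m],'bar')
print(W[m][:,2].min(),np.percentile(W[m][:,2],[10,50,90]))
b[:]=0;b[95:230,308:415]=1
P=W[b&(abs(W[...,2]-.004)<.006)&(im.mean(2)>140)]
r=cv2.minAreaRect(P[:,:2].astype(np.float32));print('mat',len(P),r,np.median(P[:,2]))
Q=W[b&(W[...,2]>.035)&(W[...,2]<.058)]; print('rim',len(Q),cv2.minAreaRect(Q[:,:2].astype(np.float32)))
Q=W[b&(W[...,2]>.015)&(W[...,2]<.034)]; print('cass',len(Q),cv2.minAreaRect(Q[:,:2].astype(np.float32)))
for n in('scene','side'):
    P=cloud(n,np.load(f'pics/{n}0.npy')).reshape(-1,3)
    for y0,y1 in((.15,.19),(.212,.255)):
        k=(P[:,0]>.53)&(P[:,0]<.67)&(P[:,1]>y0)&(P[:,1]<y1)&(P[:,2]>.178)&(P[:,2]<.235)
        A=P[k]; 
        if len(A)>15: seg(A*[1,1,1],n+' prong')
        t=A[A[:,2]>.2]; t=t[t[:,0]<.575]; print('tip',len(t),t.mean(0).round(4) if len(t) else '', A[:,0].min().round(4))
    k=(P[:,0]>.64)&(P[:,0]<.8)&(P[:,1]>.1)&(P[:,1]<.26)&(abs(P[:,2]-.229)<.006); print('housing top',k.sum(),cv2.minAreaRect(P[k][:,:2].astype(np.float32)))
```

```text
bar 639 mean [ 0.5269 -0.1754  0.0812] ends [ 0.5181 -0.1107  0.0811] [ 0.5365 -0.246   0.0813] yaw 7.7
0.07046252616148854 [0.07787011 0.08091411 0.08240767]
mat 5919 ((0.610126793384552, -0.16687741875648499), (0.15263134241104126, 0.19892191886901855), 8.0592679977417) 0.004513268460664244
rim 2224 ((0.6080734133720398, -0.16806983947753906), (0.08175119012594223, 0.13814754784107208), 7.652146339416504)
cass 965 ((0.6085041761398315, -0.167887881398201), (0.08130449056625366, 0.12092307209968567), 7.928727149963379)
scene prong 64 mean [0.5978 0.1676 0.1999] ends [0.5548 0.1721 0.1931] [0.6434 0.1628 0.2071] yaw 84.0
tip 18 [0.5523 0.1721 0.2093] 0.5478
scene prong 80 mean [0.6134 0.23   0.201 ] ends [0.561  0.2352 0.1933] [0.6687 0.2246 0.209 ] yaw 84.4
tip 20 [0.5594 0.2355 0.2089] 0.5522
housing top 419 ((0.7012760639190674, 0.18742121756076813), (0.09068279713392258, 0.05033509433269501), 83.53179931640625)
side prong 70 mean [0.6096 0.1617 0.2007] ends [0.6707 0.1545 0.2095] [0.5505 0.1687 0.1923] yaw 83.3
tip 11 [0.549  0.1667 0.2103] 0.5432
side prong 62 mean [0.6108 0.2257 0.2004] ends [0.665  0.2207 0.2064] [0.5554 0.2308 0.1942] yaw 84.7
tip 10 [0.5561 0.2334 0.2084] 0.5515
housing top 137 ((0.6971330642700195, 0.18389077484607697), (0.09751735627651215, 0.04953388497233391), 84.40718841552734)
```

Basket: hinge (0.608,-0.168), yaw 7.7°, bail angle ≈0.3. Balance: seat (0.580,0.200,0.200), yaw -6.3°. The heights and sizes agree with the description. Next I'll align and descend on the robot side of the bar with the fingers shut.

Call:
send_rows --motion '[{"x": -0.07,"y": 0.6,"z": 0,"ax": 0,"ay": 0,"az": 0.29,"claw": 255},{"x": -0.07,"y": 0.63,"z": 0.5,"ax": 0,"ay": 0,"az": 0,"claw": 255},{"x": 0,"y": 0,"z": 0.9,"ax": 0,"ay": 0,"az": 0,"claw": 255},{"x": 0,"y": 0,"z": 0.9,"ax": 0,"ay": 0,"az": 0,"claw": 255},{"x": 0,"y": 0,"z": 0.9,"ax": 0,"ay": 0,"az": 0,"claw": 255},{"x": 0,"y": 0,"z": 0.9,"ax": 0,"ay": 0,"az": 0,"claw": 255},{"x": 0,"y": 0,"z": 0.8,"ax": 0,"ay": 0,"az": 0,"claw": 255},{"x": 0,"y": 0,"z": 0.6,"ax": 0,"ay": 0,"az": 0,"claw": 255},{"x": 0,"y": 0,"z": 0.43,"ax": 0,"ay": 0,"az": 0,"claw": 255},{"x": 0,"y": 0,"z": 0,"ax": 0,"ay": 0,"az": 0,"claw": 255},{"x": 0,"y": 0,"z": 0,"ax": 0,"ay": 0,"az": 0,"claw": 255}]'

```text
time_s: 6.4
eef_pos: [0.4977, -0.1822, 0.0335]
eef_rot: [2.065, 2.366, 0.0]
force: [-0.4, 0.5, 0.1]
width: 0.0005
gripper_force: 0.0
```

Run:
```python
from h import *
o=st()
p=np.array(o['eef_pos']);H=np.array([.608,-.168]);bx=np.array([np.cos(.135),np.sin(.135)])
s=(p[:2]-H)@bx;print('s',s,'lat',(p[:2]-H)@[-bx[1],bx[0]])
th=np.linspace(.3,1.45,19); S=-.085*np.cos(th)-.018; Z=.033+(th-.3)*(.087/1.27)
S=np.r_[s,S];Z=np.r_[p[2],Z]
for a,b in zip(np.diff(S)/.04,-np.diff(Z)/.04):print(f'{a:.2f} {b:.2f}')
print(ctrl.observe()['torque'])
```

```text
t 6.4 p [ 0.4977 -0.1822  0.0335] q [-0.395  0.412  2.126 -0.     0.603 -0.531] w 0.0005 gf 0.0 F [-0.36  0.52  0.14] 
R [[-0.135, 0.991, 0.001], [0.991, 0.135, -0.0], [-0.0, 0.001, -1.0]]
s -0.11116848138812319 lat 0.0007967276289953768
0.30 0.01
0.04 -0.11
0.05 -0.11
0.06 -0.11
0.07 -0.11
0.08 -0.11
0.08 -0.11
0.09 -0.11
0.10 -0.11
0.10 -0.11
0.11 -0.11
0.11 -0.11
0.12 -0.11
0.12 -0.11
0.12 -0.11
0.13 -0.11
0.13 -0.11
0.13 -0.11
0.13 -0.11
[-0.00244532 -0.11020296 -0.02948419]
```

Call:
send_rows --motion '[{"x": 0,"y": 0.15,"z": 0,"ax": 0,"ay": 0,"az": 0,"claw": 255},{"x": 0,"y": 0.15,"z": 0,"ax": 0,"ay": 0,"az": 0,"claw": 255},{"x": 0,"y": 0.04,"z": -0.11,"ax": 0,"ay": 0,"az": 0,"claw": 255},{"x": 0,"y": 0.05,"z": -0.11,"ax": 0,"ay": 0,"az": 0,"claw": 255},{"x": 0,"y": 0.06,"z": -0.11,"ax": 0,"ay": 0,"az": 0,"claw": 255},{"x": 0,"y": 0.07,"z": -0.11,"ax": 0,"ay": 0,"az": 0,"claw": 255},{"x": 0,"y": 0.08,"z": -0.11,"ax": 0,"ay": 0,"az": 0,"claw": 255},{"x": 0,"y": 0.08,"z": -0.11,"ax": 0,"ay": 0,"az": 0,"claw": 255},{"x": 0,"y": 0.09,"z": -0.11,"ax": 0,"ay": 0,"az": 0,"claw": 255}]'

```text
time_s: 7.52
eef_pos: [0.5279, -0.1778, 0.0638]
eef_rot: [-2.065, -2.367, 0.0]
force: [-3.9, -0.4, 1.2]
width: 0.0003
gripper_force: 1.9
```

```bash
cat >> h.py <<'E'
def bask(tag,x=(.5,.72),y=(-.27,-.06)):
    import sys
    for n in('side','scene'):
        p,d=shot(n,tag+n);P=cloud(n,d).reshape(-1,3);c=p.reshape(-1,3).astype(int)
        k=(P[:,0]>x[0])&(P[:,0]<x[1])&(P[:,1]>y[0])&(P[:,1]<y[1])&(c.min(1)>100)&(c.max(1)-c.min(1)<45)
        Q=P[k]; H=np.array([.608,-.168]);bx=np.array([np.cos(.135),np.sin(.135)]);by=np.array([-bx[1],bx[0]])
        L=np.c_[(Q[:,:2]-H)@bx,(Q[:,:2]-H)@by,Q[:,2]]
        up=L[L[:,2]>.062]; 
        if len(up): print(n,'above rim',len(up),'s/lat/z min',up.min(0).round(3),'max',up.max(0).round(3)); t=up[up[:,2]>up[:,2].max()-.012]; print(' top mean',t.mean(0).round(4))
        r=L[(L[:,2]>.02)&(L[:,2]<.056)]; print(' rim box',np.percentile(r,[2,50,98],axis=0).round(3).tolist())
E
python3 - <<'E'
from h import *
st();bask('a')
E
```

```text
t 7.53 p [ 0.5279 -0.1778  0.0638] q [-0.367  0.388  2.072 -0.     0.681 -0.503] w 0.0003 gf 1.936001032590866 F [-3.87 -0.35  1.23] 
R [[-0.136, 0.991, -0.0], [0.991, 0.136, -0.0], [-0.0, -0.0, -1.0]]
side above rim 114 s/lat/z min [-0.11  -0.072  0.063] max [-0.003  0.066  0.277]
 top mean [-0.0774 -0.0377  0.2738]
 rim box [[-0.035, -0.063, 0.021], [0.006, -0.003, 0.036], [0.045, 0.06, 0.055]]
scene above rim 231 s/lat/z min [-0.097 -0.069  0.062] max [-0.002  0.068  0.277]
 top mean [-0.0469  0.0126  0.2733]
 rim box [[-0.033, -0.06, 0.021], [0.011, 0.001, 0.035], [0.049, 0.06, 0.055]]
```

Run:
```python
from h import *
s=cv2.imread('pics/aside.png');c=cv2.imread('pics/ascene.png')
cv2.imwrite('pics/a.png',cv2.hconcat([cv2.resize(s[205:280,240:326],(400,349),interpolation=2),cv2.resize(c[175:256,165:259],(400,349),interpolation=2)]))
for n,im0 in(('side','side0'),('scene','scene0')):
  P=cloud(n,np.load(f'pics/{im0}.npy')).reshape(-1,3);c=cv2.imread(f'pics/{im0}.png').reshape(-1,3).astype(int)
  H=np.array([.608,-.168]);bx=np.array([np.cos(.135),np.sin(.135)]);by=np.array([-bx[1],bx[0]])
  k=(abs(P[:,0]-.61)<.11)&(abs(P[:,1]+.165)<.105)&(c.min(1)>100)&(c.max(1)-c.min(1)<45);Q=P[k];L=np.c_[(Q[:,:2]-H)@bx,(Q[:,:2]-H)@by,Q[:,2]]
  r=L[(L[:,2]>.02)&(L[:,2]<.056)]; print(n,' before rim box',np.percentile(r,[2,50,98],axis=0).round(3).tolist())
```

```text
side  before rim box [[-0.039, -0.063, 0.022], [-0.0, -0.002, 0.036], [0.04, 0.06, 0.055]]
scene  before rim box [[-0.038, -0.06, 0.02], [0.005, 0.001, 0.035], [0.044, 0.06, 0.055]]
```

View pics/a.png

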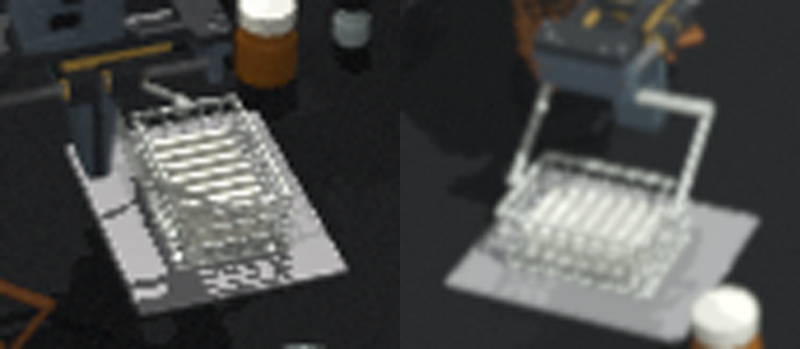

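The view shows the bail rising against the finger at scene crop (630,95), but the basket slid about 5 mm on the mat. I'll check the static force and the bar position.

Run:
```python
from h import *
st()
H=np.array([.608,-.168]);bx=np.array([np.cos(.135),np.sin(.135)]);by=np.array([-bx[1],bx[0]])
for n in('side','scene'):
  P=cloud(n,np.load(f'pics/a{n}.npy')).reshape(-1,3);c=cv2.imread(f'pics/a{n}.png').reshape(-1,3).astype(int)
  k=(abs(P[:,0]-.61)<.12)&(abs(P[:,1]+.165)<.105)&(c.min(1)>100)&(c.max(1)-c.min(1)<45);Q=P[k];L=np.c_[(Q[:,:2]-H)@bx,(Q[:,:2]-H)@by,Q[:,2]]
  u=L[(L[:,2]>.062)&(L[:,2]<.125)&(L[:,0]>-.09)&(abs(L[:,1])>.03)]
  print(n,u[np.argsort(u[:,0])][:25].round(3).tolist())
```

```text
t 7.62 p [ 0.5284 -0.1778  0.0641] q [-0.366  0.388  2.072  0.     0.681 -0.503] w 0.0004 gf 1.3830097764730453 F [-3.09 -0.51  2.69] 
R [[-0.136, 0.991, 0.001], [0.991, 0.136, -0.0], [-0.0, 0.001, -1.0]]
side [[-0.069, -0.048, 0.105], [-0.069, -0.057, 0.105], [-0.068, -0.065, 0.103], [-0.068, -0.064, 0.106], [-0.068, -0.031, 0.101], [-0.068, -0.031, 0.104], [-0.067, -0.051, 0.104], [-0.067, -0.039, 0.102], [-0.067, -0.048, 0.105], [-0.066, -0.069, 0.106], [-0.066, -0.035, 0.103], [-0.066, -0.056, 0.103], [-0.065, -0.066, 0.099], [-0.065, -0.064, 0.105], [-0.064, -0.041, 0.103], [-0.064, -0.06, 0.106], [-0.064, -0.039, 0.105], [-0.063, -0.049, 0.101], [-0.063, -0.038, 0.109], [-0.063, -0.067, 0.099], [-0.062, -0.056, 0.107], [-0.062, -0.044, 0.101], [-0.062, -0.043, 0.104], [-0.06, -0.039, 0.105], [-0.06, -0.069, 0.1]]
scene [[-0.066, 0.067, 0.099], [-0.065, 0.061, 0.102], [-0.064, 0.065, 0.104], [-0.064, 0.054, 0.101], [-0.062, 0.048, 0.105], [-0.061, 0.045, 0.105], [-0.061, 0.066, 0.102], [-0.06, 0.059, 0.097], [-0.06, 0.059, 0.105], [-0.06, 0.053, 0.104], [-0.06, 0.049, 0.103], [-0.06, 0.056, 0.097], [-0.059, 0.067, 0.1], [-0.059, 0.039, 0.101], [-0.059, 0.063, 0.103], [-0.059, 0.043, 0.102], [-0.059, 0.06, 0.102], [-0.058, 0.05, 0.1], [-0.058, 0.04, 0.106], [-0.058, 0.067, 0.097], [-0.058, 0.047, 0.104], [-0.058, 0.039, 0.098], [-0.057, 0.036, 0.106], [-0.057, 0.043, 0.107], [-0.057, 0.057, 0.103]]
```

The bar is where I expected it, but contact friction is acting downward, so the push is radial. I'll ease off and lift faster than the bar rises so that friction helps.

Call:
send_rows --motion '[{"x": 0,"y": -0.04,"z": -0.08,"ax": 0,"ay": 0,"az": 0,"claw": 255},{"x": 0,"y": 0.04,"z": -0.1,"ax": 0,"ay": 0,"az": 0,"claw": 255},{"x": 0,"y": 0.07,"z": -0.14,"ax": 0,"ay": 0,"az": 0,"claw": 255},{"x": 0,"y": 0.08,"z": -0.14,"ax": 0,"ay": 0,"az": 0,"claw": 255},{"x": 0,"y": 0.08,"z": -0.13,"ax": 0,"ay": 0,"az": 0,"claw": 255}]'

```text
time_s: 8.25
eef_pos: [0.5372, -0.1765, 0.0876]
eef_rot: [2.065, 2.367, 0.0]
force: [-1.0, -0.3, -0.5]
width: 0.0003
gripper_force: 0.2
```

Run:
```python
from h import *
st();bask('b')
```

```text
t 8.25 p [ 0.5372 -0.1765  0.0876] q [-0.359  0.358  2.054  0.     0.73  -0.495] w 0.0003 gf 0.2459494024515152 F [-1.   -0.26 -0.48] 
R [[-0.136, 0.991, 0.0], [0.991, 0.136, -0.0], [-0.0, 0.0, -1.0]]
side above rim 133 s/lat/z min [-0.104 -0.076  0.062] max [0.015 0.068 0.376]
 top mean [-0.0071  0.0315  0.3751]
 rim box [[-0.034, -0.063, 0.021], [0.008, -0.009, 0.036], [0.045, 0.062, 0.055]]
scene above rim 318 s/lat/z min [-0.103 -0.071  0.062] max [0.014 0.069 0.415]
 top mean [-0.0923 -0.0532  0.4148]
 rim box [[-0.033, -0.06, 0.021], [0.011, 0.0, 0.035], [0.049, 0.06, 0.054]]
```

Call:
send_rows --motion '[{"x": 0,"y": 0.09,"z": -0.11,"ax": 0,"ay": 0,"az": 0,"claw": 255},{"x": 0,"y": 0.1,"z": -0.1,"ax": 0,"ay": 0,"az": 0,"claw": 255},{"x": 0,"y": 0.1,"z": -0.1,"ax": 0,"ay": 0,"az": 0,"claw": 255},{"x": 0,"y": 0.1,"z": -0.09,"ax": 0,"ay": 0,"az": 0,"claw": 255},{"x": 0,"y": 0.11,"z": -0.08,"ax": 0,"ay": 0,"az": 0,"claw": 255},{"x": 0,"y": 0.11,"z": -0.08,"ax": 0,"ay": 0,"az": 0,"claw": 255},{"x": 0,"y": 0.11,"z": -0.07,"ax": 0,"ay": 0,"az": 0,"claw": 255},{"x": 0,"y": 0.12,"z": -0.06,"ax": 0,"ay": 0,"az": 0,"claw": 255},{"x": 0,"y": 0.12,"z": -0.05,"ax": 0,"ay": 0,"az": 0,"claw": 255},{"x": 0,"y": 0.12,"z": -0.05,"ax": 0,"ay": 0,"az": 0,"claw": 255},{"x": 0,"y": 0.12,"z": -0.04,"ax": 0,"ay": 0,"az": 0,"claw": 255}]'

```text
time_s: 9.72
eef_pos: [0.5847, -0.1699, 0.1204]
eef_rot: [-2.065, -2.367, -0.0]
force: [-0.0, 0.5, 0.6]
width: 0.0005
gripper_force: 0.2
```

Run:
```python
from h import *
o=st();bask('c')
H=np.array([.608,-.168]);bx=np.array([np.cos(.135),np.sin(.135)]);by=np.array([-bx[1],bx[0]])
print('tcp s',(np.array(o['eef_pos'][:2])-H)@bx)
for n in('side','scene'):
  P=cloud(n,np.load(f'pics/c{n}.npy')).reshape(-1,3);c=cv2.imread(f'pics/c{n}.png').reshape(-1,3).astype(int)
  k=(c.min(1)>90)&(c.max(1)-c.min(1)<45);Q=P[k];L=np.c_[(Q[:,:2]-H)@bx,(Q[:,:2]-H)@by,Q[:,2]]
  u=L[(L[:,2]>.125)&(L[:,2]<.15)&(abs(L[:,0])<.08)&(abs(L[:,1])>.025)&(abs(L[:,1])<.08)]
  print(n,len(u),np.median(u,0).round(4))
```

```text
t 9.72 p [ 0.5847 -0.1699  0.1204] q [-0.321  0.365  1.96   0.     0.817 -0.457] w 0.0005 gf 0.17687988001853228 F [-0.05  0.46  0.58] 
R [[-0.136, 0.991, -0.0], [0.991, 0.136, 0.0], [0.0, -0.0, -1.0]]
side above rim 140 s/lat/z min [-0.104 -0.073  0.067] max [0.065 0.073 0.559]
 top mean [-0.0946  0.0695  0.554 ]
 rim box [[-0.034, -0.062, 0.021], [0.003, -0.005, 0.036], [0.045, 0.059, 0.055]]
scene above rim 370 s/lat/z min [-0.101 -0.07   0.063] max [0.06  0.092 0.509]
 top mean [-0.0595  0.0567  0.5069]
 rim box [[-0.033, -0.06, 0.021], [0.011, 0.001, 0.035], [0.049, 0.06, 0.054]]
tcp s -0.023330369682529984
side 32 [-0.009  -0.0536  0.1387]
scene 83 [-0.0033  0.0266  0.1367]
```

Call:
send_rows --motion '[{"x": 0,"y": 0.1,"z": -0.01,"ax": 0,"ay": 0,"az": 0,"claw": 255},{"x": 0,"y": 0.1,"z": 0,"ax": 0,"ay": 0,"az": 0,"claw": 255},{"x": 0,"y": 0.08,"z": 0,"ax": 0,"ay": 0,"az": 0,"claw": 255},{"x": 0,"y": 0,"z": 0,"ax": 0,"ay": 0,"az": 0,"claw": 255},{"x": 0,"y": -0.3,"z": 0,"ax": 0,"ay": 0,"az": 0,"claw": 255},{"x": 0,"y": -0.7,"z": -0.2,"ax": 0,"ay": 0,"az": 0,"claw": 255},{"x": 0,"y": -0.7,"z": -0.9,"ax": 0,"ay": 0,"az": 0,"claw": 255},{"x": 0,"y": 0,"z": -0.9,"ax": 0,"ay": 0,"az": 0,"claw": 255},{"x": 0,"y": 0,"z": -0.9,"ax": 0,"ay": 0,"az": 0,"claw": 0},{"x": 0,"y": 0,"z": -0.5,"ax": 0,"ay": 0,"az": 0,"claw": 0},{"x": 0,"y": 0,"z": 0,"ax": 0,"ay": 0,"az": 0,"claw": 0}]'

```text
time_s: 11.2
eef_pos: [0.5283, -0.1779, 0.2575]
eef_rot: [2.064, 2.366, 0.001]
force: [-0.4, 0.9, -1.1]
width: 0.0276
gripper_force: 0.0
```

Run:
```python
from h import *
H=np.array([.608,-.168]);bx=np.array([np.cos(.135),np.sin(.135)]);by=np.array([-bx[1],bx[0]])
o=st();p,d=shot('wrist','w3');W=wcloud(d,o).reshape(-1,3);c=p.reshape(-1,3).astype(int)
bask('d')
L=np.c_[(W[:,:2]-H)@bx,(W[:,:2]-H)@by,W[:,2]]
def f(n,u): print(n,len(u),np.median(u,0).round(4), [np.degrees(np.arctan(np.polyfit(u[:,1],u[:,0],1)[0])).round(1) if len(u)>20 else ''], np.percentile(u,[3,97],axis=0).round(3).tolist())
b=(c.min(1)>90)&(c.max(1)-c.min(1)<50)
f('bar',L[b&(L[:,2]>.12)&(L[:,2]<.15)&(abs(L[:,0])<.08)&(abs(L[:,1])<.08)])
f('basket',L[b&(L[:,2]>.015)&(L[:,2]<.058)&(abs(L[:,0])<.08)&(abs(L[:,1])<.08)])
for n in('side','scene'):
  P=cloud(n,np.load(f'pics/d{n}.npy')).reshape(-1,3);cc=cv2.imread(f'pics/d{n}.png').reshape(-1,3).astype(int)
  k=(cc.min(1)>90)&(cc.max(1)-cc.min(1)<45);Q=P[k];M=np.c_[(Q[:,:2]-H)@bx,(Q[:,:2]-H)@by,Q[:,2]]
  f(n,M[(M[:,2]>.125)&(M[:,2]<.15)&(abs(M[:,0])<.08)&(abs(M[:,1])<.08)])
```

```text
t 11.2 p [ 0.5283 -0.1779  0.2575] q [-0.367  0.101  1.997  0.     1.041 -0.503] w 0.0276 gf 0.0 F [-0.41  0.87 -1.13] 
R [[-0.136, 0.991, 0.002], [0.991, 0.136, -0.001], [-0.001, 0.002, -1.0]]
side above rim 201 s/lat/z min [-0.109 -0.074  0.063] max [0.008 0.076 0.602]
 top mean [-0.087   0.0704  0.5977]
 rim box [[-0.034, -0.063, 0.021], [0.003, -0.007, 0.035], [0.045, 0.059, 0.055]]
scene above rim 366 s/lat/z min [-0.1   -0.069  0.064] max [0.014 0.069 0.568]
 top mean [-0.0931 -0.058   0.5666]
 rim box [[-0.033, -0.06, 0.021], [0.012, 0.0, 0.034], [0.049, 0.06, 0.054]]
bar 1014 [0.0015 0.0082 0.1409] [np.float64(0.1)] [[-0.002, -0.061, 0.137], [0.006, 0.066, 0.143]]
basket 3369 [ 0.0007 -0.0005  0.0372] [np.float64(-1.5)] [[-0.034, -0.058, 0.017], [0.044, 0.06, 0.055]]
side 81 [ 0.0015 -0.0161  0.1397] [np.float64(-0.4)] [[-0.002, -0.069, 0.131], [0.006, 0.061, 0.145]]
scene 127 [0.0071 0.0002 0.138 ] [np.float64(0.1)] [[0.002, -0.066, 0.129], [0.012, 0.066, 0.142]]
```

View pics/w3.png

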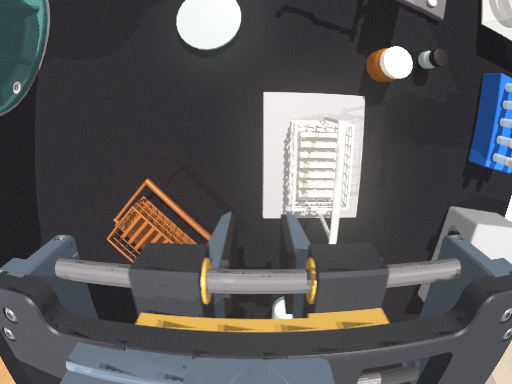

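The wrist view shows the bail upright over the basket (bar at about 333,190, basket at 320,165). The bar is within about 1.5 mm of above the hinge, and the basket is on the mat. Now I'll go over the bar, descend and grip.

Call:
send_rows --motion '[{"x": -0.02,"y": 0.7,"z": 0,"ax": 0,"ay": 0,"az": 0,"claw": 90},{"x": 0,"y": 0.7,"z": 0,"ax": 0,"ay": 0,"az": 0,"claw": 90},{"x": 0,"y": 0.71,"z": 0,"ax": 0,"ay": 0,"az": 0,"claw": 90},{"x": 0,"y": 0,"z": 0.5,"ax": 0,"ay": 0,"az": 0,"claw": 90},{"x": 0,"y": 0,"z": 0.5,"ax": 0,"ay": 0,"az": 0,"claw": 90},{"x": 0,"y": 0,"z": 0,"ax": 0,"ay": 0,"az": 0,"claw": 90}]'

```text
time_s: 12.1
eef_pos: [0.6097, -0.1667, 0.2138]
eef_rot: [-2.063, -2.364, 0.003]
force: [0.7, 0.9, -0.8]
width: 0.0592
gripper_force: 0.0
```

Call:
send_rows --motion '[{"x": 0,"y": 0,"z": 0.5,"ax": 0,"ay": 0,"az": 0,"claw": 90},{"x": 0,"y": 0,"z": 0.5,"ax": 0,"ay": 0,"az": 0,"claw": 90},{"x": 0,"y": 0,"z": 0.5,"ax": 0,"ay": 0,"az": 0,"claw": 90},{"x": 0,"y": 0,"z": 0.5,"ax": 0,"ay": 0,"az": 0,"claw": 90},{"x": 0,"y": 0,"z": 0.3,"ax": 0,"ay": 0,"az": 0,"claw": 90},{"x": 0,"y": 0,"z": 0.2,"ax": 0,"ay": 0,"az": 0,"claw": 90},{"x": 0,"y": 0,"z": 0,"ax": 0,"ay": 0,"az": 0,"claw": 90}]'

```text
time_s: 12.98
eef_pos: [0.6118, -0.1671, 0.1164]
eef_rot: [-2.065, -2.367, 0.0]
force: [0.4, 0.1, 1.1]
width: 0.0587
gripper_force: 0.0
```

Run:
```python
from h import *
H=np.array([.608,-.168]);bx=np.array([np.cos(.135),np.sin(.135)]);by=np.array([-bx[1],bx[0]])
o=st();q=np.array(o['eef_pos'][:2])-H;print('s,lat',q@bx,q@by)
p,d=shot('side','e');print(d.shape)
```

```text
t 12.97 p [ 0.6118 -0.1671  0.1164] q [-0.303  0.405  1.909  0.     0.828 -0.439] w 0.0587 gf 0.0 F [0.41 0.08 1.13] 
R [[-0.136, 0.991, -0.0], [0.991, 0.136, 0.0], [0.0, -0.0, -1.0]]
s,lat 0.0038481622244636343 0.0004177571816460573
(384, 512)
```

Call:
send_rows --motion '[{"x": 0,"y": 0,"z": 0,"ax": 0,"ay": 0,"az": 0,"claw": 255},{"x": 0,"y": 0,"z": 0,"ax": 0,"ay": 0,"az": 0,"claw": 255},{"x": 0,"y": 0,"z": 0,"ax": 0,"ay": 0,"az": 0,"claw": 255},{"x": 0,"y": 0,"z": 0,"ax": 0,"ay": 0,"az": 0,"claw": 255},{"x": 0,"y": 0,"z": 0,"ax": 0,"ay": 0,"az": 0,"claw": 255},{"x": 0,"y": 0,"z": 0,"ax": 0,"ay": 0,"az": 0,"claw": 255}]' --newtons 25

```text
time_s: 13.78
eef_pos: [0.6118, -0.1671, 0.1167]
eef_rot: [-2.065, -2.367, 0.0]
force: [-0.7, 0.2, 0.3]
width: 0.0083
gripper_force: 25.0
```

Call:
send_rows --motion '[{"x": 0,"y": 0,"z": -0.05,"ax": 0,"ay": 0,"az": 0,"claw": 255},{"x": 0,"y": 0,"z": -0.1,"ax": 0,"ay": 0,"az": 0,"claw": 255},{"x": 0,"y": 0,"z": -0.1,"ax": 0,"ay": 0,"az": 0,"claw": 255},{"x": 0,"y": 0,"z": -0.2,"ax": 0,"ay": 0,"az": 0,"claw": 255},{"x": 0,"y": 0,"z": -0.3,"ax": 0,"ay": 0,"az": 0,"claw": 255},{"x": 0,"y": 0,"z": -0.3,"ax": 0,"ay": 0,"az": 0,"claw": 255},{"x": 0,"y": 0,"z": 0,"ax": 0,"ay": 0,"az": 0,"claw": 255},{"x": 0,"y": 0,"z": 0,"ax": 0,"ay": 0,"az": 0,"claw": 255}]'

```text
time_s: 14.78
eef_pos: [0.6117, -0.167, 0.1586]
eef_rot: [-2.065, -2.367, -0.0]
force: [-0.3, 0.2, -6.1]
width: 0.0085
gripper_force: 25.0
```

Run:
```python
from h import *
st()
H=np.array([.608,-.168]);bx=np.array([np.cos(.135),np.sin(.135)]);by=np.array([-bx[1],bx[0]])
for n in('side','scene'):
  p,d=shot(n,'f'+n);P=cloud(n,d).reshape(-1,3);cc=p.reshape(-1,3).astype(int)
  k=(cc.min(1)>100)&(cc.max(1)-cc.min(1)<45);Q=P[k];M=np.c_[(Q[:,:2]-H)@bx,(Q[:,:2]-H)@by,Q[:,2]]
  u=M[(M[:,2]>.03)&(M[:,2]<.1)&(abs(M[:,0])<.07)&(abs(M[:,1])<.09)];print(n,np.percentile(u,[1,50,99],axis=0).round(3).tolist())
  lo=[(a,u[(abs(u[:,0]-a)<.01)][:,2].max().round(3)) for a in(-.03,-.01,.01,.03)];print(lo)
s=cv2.imread('pics/fside.png');c=cv2.imread('pics/fscene.png')
cv2.imwrite('pics/f.png',cv2.hconcat([cv2.resize(s[190:280,240:335],(400,380),interpolation=2),cv2.resize(c[160:256,165:265],(400,380),interpolation=2)]))
```

```text
t 14.78 p [ 0.6117 -0.167   0.1586] q [-0.303  0.347  1.897  0.     0.898 -0.439] w 0.0085 gf 24.99914288520813 F [-0.3   0.16 -6.07] 
R [[-0.136, 0.991, -0.0], [0.991, 0.136, 0.0], [0.0, -0.0, -1.0]]
side [[-0.035, -0.064, 0.046], [0.0, -0.017, 0.076], [0.045, 0.06, 0.099]]
[(-0.03, np.float64(0.1)), (-0.01, np.float64(0.099)), (0.01, np.float64(0.099)), (0.03, np.float64(0.099))]
scene [[-0.033, -0.061, 0.045], [0.021, 0.004, 0.072], [0.05, 0.062, 0.097]]
[(-0.03, np.float64(0.097)), (-0.01, np.float64(0.095)), (0.01, np.float64(0.1)), (0.03, np.float64(0.097))]
```

View pics/f.png

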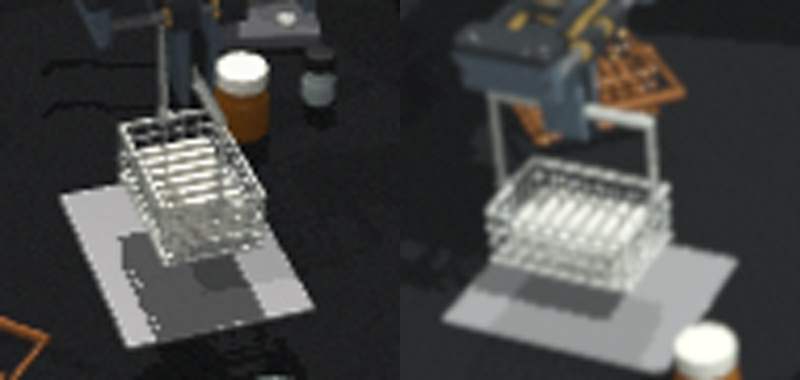

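The basket hangs level in the grip (6.1 N), clear of the mat at crop (190,190). Next I'll lift to bar height ≈0.247, yaw to the balance, and carry to about 85 mm in front of the saddle.

Call:
send_rows --motion '[{"x": 0,"y": 0,"z": -0.2,"ax": 0,"ay": 0,"az": 0,"claw": 255},{"x": 0,"y": 0,"z": -0.4,"ax": 0,"ay": 0,"az": 0,"claw": 255},{"x": 0,"y": 0,"z": -0.5,"ax": 0,"ay": 0,"az": 0.1,"claw": 255},{"x": 0,"y": 0,"z": -0.4,"ax": 0,"ay": 0,"az": 0.25,"claw": 255},{"x": 0,"y": 0,"z": -0.2,"ax": 0,"ay": 0,"az": 0.3,"claw": 255},{"x": 0,"y": 0,"z": 0,"ax": 0,"ay": 0,"az": 0.35,"claw": 255},{"x": 0,"y": 0,"z": 0,"ax": 0,"ay": 0,"az": 0.3,"claw": 255},{"x": 0,"y": 0,"z": 0,"ax": 0,"ay": 0,"az": 0.24,"claw": 255},{"x": 0,"y": 0,"z": 0,"ax": 0,"ay": 0,"az": 0.1,"claw": 255},{"x": 0,"y": 0,"z": 0,"ax": 0,"ay": 0,"az": 0,"claw": 255}]'

```text
time_s: 16.12
eef_pos: [0.6119, -0.1671, 0.227]
eef_rot: [2.34, 2.096, 0.0]
force: [0.7, 1.1, -6.4]
width: 0.0084
gripper_force: 25.0
```

Call:
send_rows --motion '[{"x": 0.15,"y": -0.06,"z": 0,"ax": 0,"ay": 0,"az": 0,"claw": 255},{"x": 0.3,"y": -0.13,"z": 0,"ax": 0,"ay": 0,"az": 0,"claw": 255},{"x": 0.45,"y": -0.19,"z": 0,"ax": 0,"ay": 0,"az": 0,"claw": 255},{"x": 0.55,"y": -0.23,"z": 0,"ax": 0,"ay": 0,"az": 0,"claw": 255},{"x": 0.55,"y": -0.23,"z": 0,"ax": 0,"ay": 0,"az": 0,"claw": 255},{"x": 0.55,"y": -0.23,"z": 0,"ax": 0,"ay": 0,"az": 0,"claw": 255},{"x": 0.55,"y": -0.23,"z": 0,"ax": 0,"ay": 0,"az": 0,"claw": 255},{"x": 0.55,"y": -0.23,"z": 0,"ax": 0,"ay": 0,"az": 0,"claw": 255},{"x": 0.55,"y": -0.23,"z": 0,"ax": 0,"ay": 0,"az": 0,"claw": 255},{"x": 0.55,"y": -0.23,"z": 0,"ax": 0,"ay": 0,"az": 0,"claw": 255},{"x": 0.55,"y": -0.23,"z": 0,"ax": 0,"ay": 0,"az": 0,"claw": 255},{"x": 0.55,"y": -0.23,"z": 0,"ax": 0,"ay": 0,"az": 0,"claw": 255},{"x": 0.55,"y": -0.23,"z": 0,"ax": 0,"ay": 0,"az": 0,"claw": 255},{"x": 0.55,"y": -0.23,"z": 0,"ax": 0,"ay": 0,"az": 0,"claw": 255},{"x": 0.55,"y": -0.23,"z": 0,"ax": 0,"ay": 0,"az": 0,"claw": 255},{"x": 0.5,"y": -0.21,"z": 0,"ax": 0,"ay": 0,"az": 0,"claw": 255},{"x": 0.4,"y": -0.17,"z": 0,"ax": 0,"ay": 0,"az": 0,"claw": 255},{"x": 0.3,"y": -0.13,"z": 0,"ax": 0,"ay": 0,"az": 0,"claw": 255},{"x": 0.2,"y": -0.08,"z": 0,"ax": 0,"ay": 0,"az": 0,"claw": 255},{"x": 0.1,"y": -0.04,"z": 0,"ax": 0,"ay": 0,"az": 0,"claw": 255}]'

```text
time_s: 18.62
eef_pos: [0.5014, 0.2076, 0.2267]
eef_rot: [2.34, 2.096, -0.0]
force: [0.5, -0.6, -6.1]
width: 0.0079
gripper_force: 25.0
```

Run:
```python
from h import *
o=st();a=np.radians(-6.3);bx=np.array([np.cos(a),np.sin(a)]);by=np.array([-bx[1],bx[0]]);S=np.array([.580,.200])
q=np.array(o['eef_pos'][:2])-S;print('tcp bal x,y',q@bx,q@by)
im=[]
for n in('side','scene','wrist'):
  o=ctrl.observe();p,d=shot(n,'g'+n);P=(wcloud(d,o) if n=='wrist' else cloud(n,d)).reshape(-1,3);cc=p.reshape(-1,3).astype(int)
  M=np.c_[(P[:,:2]-S)@bx,(P[:,:2]-S)@by,P[:,2]][(cc.min(1)>80)&(cc.max(1)-cc.min(1)<50)]
  for nm,k in(('prong+',(abs(M[:,1]-.032)<.012)&(M[:,0]>-.018)&(M[:,0]<.06)&(abs(M[:,2]-.2)<.02)),('prong-',(abs(M[:,1]+.032)<.012)&(M[:,0]>-.018)&(M[:,0]<.06)&(abs(M[:,2]-.2)<.02)),('tip+',(abs(M[:,1]-.032)<.014)&(abs(M[:,0]+.026)<.01)&(abs(M[:,2]-.205)<.013)),('tip-',(abs(M[:,1]+.032)<.014)&(abs(M[:,0]+.026)<.01)&(abs(M[:,2]-.205)<.013)),('bar',(M[:,0]<-.05)&(M[:,0]>-.12)&(abs(M[:,1])<.08)&(abs(M[:,1])>.025)&(abs(M[:,2]-.247)<.01)),('housing face',(abs(M[:,0]-.097)<.012)&(abs(M[:,1])<.044)&(M[:,2]>.1)&(M[:,2]<.17))):
    u=M[k]; 
    if len(u)>8: print(n,nm,len(u),np.median(u,0).round(4),'slope',np.polyfit(u[:,1],u[:,0],1)[0].round(3) if nm in('bar','housing face') else np.polyfit(u[:,0],u[:,1],1)[0].round(3))
```

```text
t 18.62 p [0.5014 0.2076 0.2267] q [ 0.35   0.115  2.045 -0.     0.982  0.46 ] w 0.0079 gf 24.999048113822937 F [ 0.47 -0.63 -6.07] 
R [[0.11, 0.994, 0.0], [0.994, -0.11, -0.0], [-0.0, 0.0, -1.0]]
tcp bal x,y -0.07894206116327838 -0.0010495279394119874
side prong+ 34 [0.0206 0.0279 0.1998] slope 0.048
side prong- 44 [ 0.0214 -0.0354  0.2001] slope -0.009
side tip+ 17 [-0.0246  0.0292  0.2046] slope 0.045
side tip- 17 [-0.026 -0.035  0.202] slope -0.037
side bar 30 [-0.0772 -0.0383  0.2501] slope -0.0
side housing face 32 [ 0.0988 -0.0406  0.1321] slope -0.32
scene prong+ 62 [0.0243 0.0338 0.2008] slope 0.008
scene prong- 60 [ 0.0201 -0.0303  0.197 ] slope 0.014
scene tip+ 27 [-0.0217  0.0342  0.207 ] slope -0.177
scene tip- 25 [-0.0231 -0.0305  0.2059] slope 0.036
scene bar 108 [-0.0742  0.0277  0.2477] slope 0.007
wrist prong+ 1040 [0.0179 0.0335 0.2023] slope -0.004
wrist prong- 772 [ 0.0213 -0.0296  0.2042] slope -0.007
wrist tip+ 244 [-0.0273  0.0349  0.2054] slope -0.024
wrist bar 1741 [-0.079   0.0428  0.2509] slope 0.004
wrist housing face 1356 [0.0928 0.0237 0.1348] slope 0.004
```

View pics/gwrist.png

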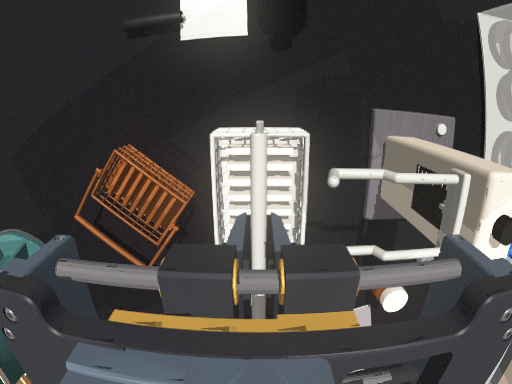

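The wrist view shows the basket level in the grip (bar at column 258) and the prongs at (335,177) and (350,250) straight ahead, within about 2 mm of where I computed. I'll move in over the saddles.

Call:
send_rows --motion '[{"x": 0.03,"y": 0.1,"z": 0,"ax": 0,"ay": 0,"az": 0,"claw": 255},{"x": 0,"y": 0.2,"z": 0,"ax": 0,"ay": 0,"az": 0,"claw": 255},{"x": 0,"y": 0.25,"z": 0,"ax": 0,"ay": 0,"az": 0,"claw": 255},{"x": 0,"y": 0.25,"z": 0,"ax": 0,"ay": 0,"az": 0,"claw": 255},{"x": 0,"y": 0.25,"z": 0,"ax": 0,"ay": 0,"az": 0,"claw": 255},{"x": 0,"y": 0.25,"z": 0,"ax": 0,"ay": 0,"az": 0,"claw": 255},{"x": 0,"y": 0.25,"z": 0,"ax": 0,"ay": 0,"az": 0,"claw": 255},{"x": 0,"y": 0.2,"z": 0,"ax": 0,"ay": 0,"az": 0,"claw": 255},{"x": 0,"y": 0.13,"z": 0,"ax": 0,"ay": 0,"az": 0,"claw": 255},{"x": 0,"y": 0.06,"z": 0,"ax": 0,"ay": 0,"az": 0,"claw": 255},{"x": 0,"y": 0,"z": 0,"ax": 0,"ay": 0,"az": 0,"claw": 255},{"x": 0,"y": 0,"z": 0.2,"ax": 0,"ay": 0,"az": 0,"claw": 255},{"x": 0,"y": 0,"z": 0.25,"ax": 0,"ay": 0,"az": 0,"claw": 255},{"x": 0,"y": 0,"z": 0.2,"ax": 0,"ay": 0,"az": 0,"claw": 255},{"x": 0,"y": 0,"z": 0.1,"ax": 0,"ay": 0,"az": 0,"claw": 255},{"x": 0,"y": 0,"z": 0,"ax": 0,"ay": 0,"az": 0,"claw": 255}]'

```text
time_s: 20.78
eef_pos: [0.5786, 0.2, 0.1964]
eef_rot: [-2.34, -2.096, 0.001]
force: [0.9, -0.4, -6.2]
width: 0.0086
gripper_force: 25.0
```

Run:
```python
from h import *
o=st();a=np.radians(-6.3);bx=np.array([np.cos(a),np.sin(a)]);by=np.array([-bx[1],bx[0]]);S=np.array([.580,.200])
q=np.array(o['eef_pos'][:2])-S;print('tcp bal x,y',q@bx,q@by)
for n in('side','scene'):shot(n,'k'+n)
s=cv2.imread('pics/kside.png');c=cv2.imread('pics/kscene.png')
cv2.imwrite('pics/k.png',cv2.hconcat([cv2.resize(s[110:210,220:325],(400,380),interpolation=2),cv2.resize(c[160:265,270:380],(400,380),interpolation=2)]))
```

```text
t 20.77 p [0.5786 0.2    0.1964] q [0.295 0.265 1.925 0.    0.952 0.405] w 0.0086 gf 24.99919295310974 F [ 0.91 -0.38 -6.18] 
R [[0.11, 0.994, -0.001], [0.994, -0.11, -0.0], [-0.0, -0.001, -1.0]]
tcp bal x,y -0.0013776062503431166 -0.00019412257446083418
```

View pics/k.png

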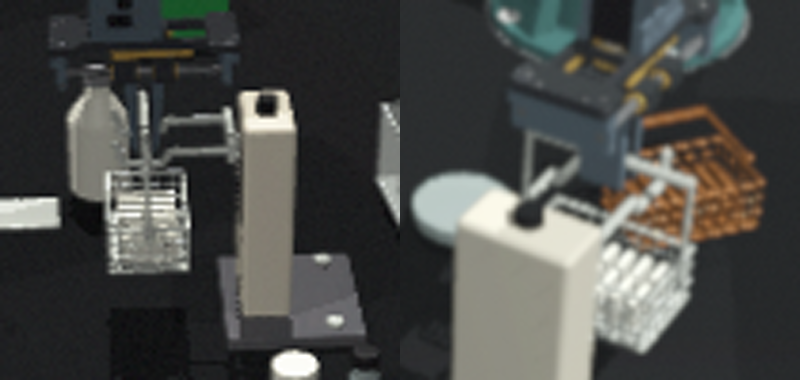

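The bar hangs over both prongs with the prongs inside the bail, tips in front and housing clear. Now I'll lower slowly while watching the force.

Call:
send_rows --motion '[{"x": 0,"y": 0,"z": 0.1,"ax": 0,"ay": 0,"az": 0,"claw": 255},{"x": 0,"y": 0,"z": 0.1,"ax": 0,"ay": 0,"az": 0,"claw": 255},{"x": 0,"y": 0,"z": 0.06,"ax": 0,"ay": 0,"az": 0,"claw": 255},{"x": 0,"y": 0,"z": 0.04,"ax": 0,"ay": 0,"az": 0,"claw": 255},{"x": 0,"y": 0,"z": 0.04,"ax": 0,"ay": 0,"az": 0,"claw": 255},{"x": 0,"y": 0,"z": 0.04,"ax": 0,"ay": 0,"az": 0,"claw": 255},{"x": 0,"y": 0,"z": 0.04,"ax": 0,"ay": 0,"az": 0,"claw": 255},{"x": 0,"y": 0,"z": 0.04,"ax": 0,"ay": 0,"az": 0,"claw": 255},{"x": 0,"y": 0,"z": 0.04,"ax": 0,"ay": 0,"az": 0,"claw": 255},{"x": 0,"y": 0,"z": 0,"ax": 0,"ay": 0,"az": 0,"claw": 255}]'

```text
time_s: 22.12
eef_pos: [0.5788, 0.2, 0.1767]
eef_rot: [2.34, 2.096, 0.0]
force: [-0.2, 0.4, -4.0]
width: 0.0083
gripper_force: 25.0
```

Call:
send_rows --motion '[{"x": 0,"y": 0,"z": 0.05,"ax": 0,"ay": 0,"az": 0,"claw": 255},{"x": 0,"y": 0,"z": 0.05,"ax": 0,"ay": 0,"az": 0,"claw": 255},{"x": 0,"y": 0,"z": 0.05,"ax": 0,"ay": 0,"az": 0,"claw": 255},{"x": 0,"y": 0,"z": 0.05,"ax": 0,"ay": 0,"az": 0,"claw": 255},{"x": 0,"y": 0,"z": 0,"ax": 0,"ay": 0,"az": 0,"claw": 255}]'

```text
time_s: 22.75
eef_pos: [0.5789, 0.2, 0.1687]
eef_rot: [2.34, 2.096, 0.0]
force: [0.4, 0.0, -1.7]
width: 0.0081
gripper_force: 25.0
```

Call:
send_rows --motion '[{"x": 0,"y": 0,"z": 0.04,"ax": 0,"ay": 0,"az": 0,"claw": 255},{"x": 0,"y": 0,"z": 0.04,"ax": 0,"ay": 0,"az": 0,"claw": 255},{"x": 0,"y": 0,"z": 0.04,"ax": 0,"ay": 0,"az": 0,"claw": 255},{"x": 0,"y": 0,"z": 0.03,"ax": 0,"ay": 0,"az": 0,"claw": 255},{"x": 0,"y": 0,"z": 0,"ax": 0,"ay": 0,"az": 0,"claw": 255}]'

```text
time_s: 23.38
eef_pos: [0.5789, 0.2, 0.1628]
eef_rot: [2.34, 2.096, 0.0]
force: [0.6, -0.1, -0.2]
width: 0.0091
gripper_force: 25.0
```

Call:
send_rows --motion '[{"x": 0,"y": 0,"z": 0,"ax": 0,"ay": 0,"az": 0,"claw": 255}]'

```text
time_s: 23.5
eef_pos: [0.5788, 0.2, 0.1628]
eef_rot: [2.34, 2.096, 0.0]
force: [1.2, 0.6, -0.4]
width: 0.0082
gripper_force: 25.0
```

Call:
send_rows --motion '[{"x": 0,"y": 0,"z": 0,"ax": 0,"ay": 0,"az": 0,"claw": 255}]'

```text
time_s: 23.62
eef_pos: [0.5788, 0.2, 0.1628]
eef_rot: [2.34, 2.096, 0.0]
force: [0.7, -0.0, -0.0]
width: 0.0082
gripper_force: 25.0
```

Call:
send_rows --motion '[{"x": 0,"y": 0,"z": 0,"ax": 0,"ay": 0,"az": 0,"claw": 255}]'

```text
time_s: 23.75
eef_pos: [0.5788, 0.2, 0.1628]
eef_rot: [2.34, 2.096, 0.0]
force: [0.6, -0.1, -1.5]
width: 0.0084
gripper_force: 25.0
```

Call:
send_rows --motion '[{"x": 0,"y": 0,"z": 0.02,"ax": 0,"ay": 0,"az": 0,"claw": 255},{"x": 0,"y": 0,"z": 0.02,"ax": 0,"ay": 0,"az": 0,"claw": 255},{"x": 0,"y": 0,"z": 0,"ax": 0,"ay": 0,"az": 0,"claw": 255}]'

```text
time_s: 24.12
eef_pos: [0.5788, 0.2, 0.1611]
eef_rot: [2.34, 2.096, 0.0]
force: [1.7, 0.3, -0.7]
width: 0.0079
gripper_force: 25.0
```

Call:
send_rows --motion '[{"x": 0,"y": 0,"z": 0,"ax": 0,"ay": 0,"az": 0,"claw": 255}]'

```text
time_s: 24.25
eef_pos: [0.5788, 0.2, 0.1612]
eef_rot: [2.34, 2.096, 0.0]
force: [2.4, -0.5, -0.6]
width: 0.0085
gripper_force: 25.0
```

Call:
send_rows --motion '[{"x": 0,"y": 0,"z": 0,"ax": 0,"ay": 0,"az": 0,"claw": 255}]'

```text
time_s: 24.38
eef_pos: [0.5788, 0.2, 0.1612]
eef_rot: [2.34, 2.096, 0.0]
force: [1.5, -0.0, 0.0]
width: 0.0081
gripper_force: 25.0
```

Call:
send_rows --motion '[{"x": 0,"y": 0,"z": 0,"ax": 0,"ay": 0,"az": 0,"claw": 255}]'

```text
time_s: 24.5
eef_pos: [0.5788, 0.2, 0.1612]
eef_rot: [2.34, 2.096, 0.0]
force: [1.6, 0.4, 0.4]
width: 0.0083
gripper_force: 25.0
```

Call:
send_rows --motion '[{"x": 0,"y": 0.02,"z": 0.01,"ax": 0,"ay": 0,"az": 0,"claw": 255},{"x": 0,"y": 0,"z": 0,"ax": 0,"ay": 0,"az": 0,"claw": 255},{"x": 0,"y": 0,"z": 0,"ax": 0,"ay": 0,"az": 0,"claw": 255}]'

```text
time_s: 24.88
eef_pos: [0.5793, 0.1998, 0.1606]
eef_rot: [-2.34, -2.096, 0.001]
force: [-2.9, 1.1, -0.1]
width: 0.0082
gripper_force: 25.0
```

Run:
```python
from h import *
a=np.radians(-6.3);bx=np.array([np.cos(a),np.sin(a)]);by=np.array([-bx[1],bx[0]]);S=np.array([.580,.200])
for n in('side','scene','wrist'):
  o=st();p,d=shot(n,'m'+n);P=(wcloud(d,o) if n=='wrist' else cloud(n,d)).reshape(-1,3);cc=p.reshape(-1,3).astype(int)
  M=np.c_[(P[:,:2]-S)@bx,(P[:,:2]-S)@by,P[:,2]][(cc.min(1)>80)&(cc.max(1)-cc.min(1)<50)]
  for nm,k in(('bar',(abs(M[:,0])<.015)&(abs(M[:,1])<.07)&(abs(M[:,1])>.04)&(M[:,2]>.165)),('basket',(abs(M[:,0])<.06)&(abs(M[:,1])<.068)&(M[:,2]>.04)&(M[:,2]<.11)),('tips',(abs(M[:,0]+.026)<.009)&(abs(abs(M[:,1])-.032)<.01)&(abs(M[:,2]-.19)<.02))):
    u=M[k]
    if len(u)>8: print(n,nm,len(u),np.percentile(u,[2,50,98],axis=0).round(3).tolist())
```

```text
t 24.88 p [0.5793 0.1998 0.1606] q [0.294 0.313 1.939 0.    0.89  0.404] w 0.0082 gf 24.999736547470093 F [-2.92  1.14 -0.08] 
R [[0.11, 0.994, -0.001], [0.994, -0.11, -0.0], [-0.0, -0.001, -1.0]]
side bar 31 [[-0.011, -0.069, 0.168], [-0.001, -0.044, 0.187], [0.01, 0.066, 0.489]]
side basket 455 [[-0.037, -0.064, 0.048], [-0.001, -0.022, 0.077], [0.039, 0.059, 0.1]]
side tips 33 [[-0.032, -0.041, 0.172], [-0.025, 0.025, 0.185], [-0.018, 0.036, 0.198]]
t 24.93 p [0.5792 0.1999 0.1606] q [0.294 0.313 1.939 0.    0.89  0.404] w 0.0085 gf 24.99981164932251 F [-2.84  0.11 -0.45] 
R [[0.11, 0.994, -0.001], [0.994, -0.11, -0.0], [-0.0, -0.001, -1.0]]
scene bar 217 [[-0.014, -0.067, 0.168], [0.003, 0.056, 0.462], [0.015, 0.069, 0.509]]
scene basket 593 [[-0.037, -0.008, 0.047], [0.006, 0.036, 0.074], [0.044, 0.062, 0.099]]
scene tips 27 [[-0.031, 0.029, 0.173], [-0.022, 0.034, 0.186], [-0.018, 0.036, 0.196]]
t 24.98 p [0.5793 0.1999 0.1606] q [0.294 0.313 1.939 0.    0.89  0.404] w 0.0082 gf 25.00011920928955 F [-3.11  1.22  0.14] 
R [[0.11, 0.994, -0.001], [0.994, -0.11, -0.0], [-0.0, -0.001, -1.0]]
wrist bar 1115 [[-0.005, -0.046, 0.179], [-0.001, 0.053, 0.185], [0.004, 0.068, 0.187]]
wrist basket 6743 [[-0.039, -0.049, 0.05], [0.008, 0.025, 0.071], [0.04, 0.06, 0.099]]
wrist tips 622 [[-0.033, 0.03, 0.173], [-0.026, 0.034, 0.188], [-0.017, 0.037, 0.2]]
```

Call:
send_rows --motion '[{"x": 0,"y": -0.008,"z": 0,"ax": 0,"ay": 0,"az": 0,"claw": 255},{"x": 0,"y": 0,"z": 0,"ax": 0,"ay": 0,"az": 0,"claw": 255}]' --newtons 6

```text
time_s: 25.28
eef_pos: [0.5797, 0.1999, 0.161]
eef_rot: [2.34, 2.096, 0.001]
force: [1.6, -0.7, -0.6]
width: 0.0088
gripper_force: 6.0
```

Call:
send_rows --motion '[{"x": 0,"y": 0,"z": 0,"ax": 0,"ay": 0,"az": 0,"claw": 255},{"x": 0,"y": 0,"z": 0,"ax": 0,"ay": 0,"az": 0,"claw": 255}]' --newtons 3

```text
time_s: 25.52
eef_pos: [0.5795, 0.1999, 0.1609]
eef_rot: [2.34, 2.096, 0.001]
force: [2.4, -1.2, -0.5]
width: 0.0091
gripper_force: 3.0
```

Call:
send_rows --motion '[{"x": 0,"y": 0,"z": 0,"ax": 0,"ay": 0,"az": 0,"claw": 225},{"x": 0,"y": 0,"z": 0,"ax": 0,"ay": 0,"az": 0,"claw": 215},{"x": 0,"y": 0,"z": 0,"ax": 0,"ay": 0,"az": 0,"claw": 180},{"x": 0,"y": 0,"z": 0,"ax": 0,"ay": 0,"az": 0,"claw": 140},{"x": 0,"y": 0,"z": 0,"ax": 0,"ay": 0,"az": 0,"claw": 110},{"x": 0,"y": 0,"z": 0,"ax": 0,"ay": 0,"az": 0,"claw": 110}]'

```text
time_s: 26.28
eef_pos: [0.5792, 0.1999, 0.1607]
eef_rot: [-2.34, -2.096, 0.0]
force: [-0.1, -0.6, 0.6]
width: 0.0504
gripper_force: 0.0
```

```bash
cat > chk.py <<'E'
from h import *
import sys
a=np.radians(-6.3);bx=np.array([np.cos(a),np.sin(a)]);by=np.array([-bx[1],bx[0]]);S=np.array([.580,.200])
for n in('side','scene','wrist'):
  o=ctrl.observe();p,d=shot(n,sys.argv[1]+n);P=(wcloud(d,o) if n=='wrist' else cloud(n,d)).reshape(-1,3);cc=p.reshape(-1,3).astype(int)
  M=np.c_[(P[:,:2]-S)@bx,(P[:,:2]-S)@by,P[:,2]][(cc.min(1)>80)&(cc.max(1)-cc.min(1)<50)]
  for nm,k in(('bar',(abs(M[:,0])<.02)&(abs(M[:,1])<.07)&(abs(M[:,1])>.04)&(M[:,2]>.165)&(M[:,2]<.2)),('basket',(abs(M[:,0])<.06)&(abs(M[:,1])<.068)&(M[:,2]>.035)&(M[:,2]<.11)),('tips',(abs(M[:,0]+.026)<.009)&(abs(abs(M[:,1])-.032)<.01)&(abs(M[:,2]-.19)<.02))):
    u=M[k]
    if len(u)>8: print(n,nm,len(u),np.percentile(u,[2,50,98],axis=0).round(3).tolist())
    if nm=='basket':
      print('  rim z by x',[(c,np.percentile(u[abs(u[:,0]-c)<.008][:,2],98).round(4)) for c in(-.03,0,.03) if (abs(u[:,0]-c)<.008).sum()>5],'by y',[(c,np.percentile(u[abs(u[:,1]-c)<.01][:,2],98).round(4)) for c in(-.05,0,.05) if (abs(u[:,1]-c)<.01).sum()>5])
st()
E
python3 chk.py n
```

```text
side bar 22 [[-0.015, -0.07, 0.169], [0.002, -0.047, 0.183], [0.016, 0.063, 0.19]]
side basket 471 [[-0.039, -0.064, 0.048], [-0.001, -0.019, 0.077], [0.039, 0.059, 0.101]]
  rim z by x [(-0.03, np.float64(0.1003)), (0, np.float64(0.1011)), (0.03, np.float64(0.0987))] by y [(-0.05, np.float64(0.0991)), (0, np.float64(0.0987)), (0.05, np.float64(0.1026))]
side tips 22 [[-0.032, -0.04, 0.173], [-0.023, -0.035, 0.182], [-0.018, 0.03, 0.197]]
scene bar 50 [[-0.001, -0.066, 0.166], [0.005, 0.054, 0.181], [0.009, 0.068, 0.186]]
scene basket 591 [[-0.038, -0.008, 0.048], [0.005, 0.035, 0.074], [0.043, 0.061, 0.099]]
  rim z by x [(-0.03, np.float64(0.0998)), (0, np.float64(0.1065)), (0.03, np.float64(0.0954))] by y [(0, np.float64(0.0971)), (0.05, np.float64(0.0981))]
scene tips 29 [[-0.027, 0.029, 0.172], [-0.023, 0.033, 0.187], [-0.018, 0.036, 0.199]]
wrist bar 1120 [[-0.005, -0.046, 0.181], [-0.0, 0.053, 0.185], [0.004, 0.068, 0.187]]
wrist basket 8298 [[-0.04, -0.059, 0.051], [-0.008, 0.016, 0.074], [0.038, 0.06, 0.099]]
  rim z by x [(-0.03, np.float64(0.0995)), (0, np.float64(0.102)), (0.03, np.float64(0.0986))] by y [(-0.05, np.float64(0.099)), (0, np.float64(0.0992)), (0.05, np.float64(0.0994))]
wrist tips 865 [[-0.032, -0.033, 0.175], [-0.026, 0.033, 0.19], [-0.018, 0.037, 0.2]]
t 26.43 p [0.5792 0.1999 0.1608] q [0.294 0.313 1.94  0.    0.889 0.404] w 0.0518 gf 0.0 F [-0.04  0.26 -0.09] 
R [[0.11, 0.994, 0.0], [0.994, -0.11, 0.0], [0.0, 0.0, -1.0]]
```

The basket is hanging free, level and unchanged. I'll withdraw straight up, wait for it to settle, and check.

Call:
send_rows --motion '[{"x": 0,"y": 0,"z": -0.1,"ax": 0,"ay": 0,"az": 0,"claw": 110},{"x": 0,"y": 0,"z": -0.25,"ax": 0,"ay": 0,"az": 0,"claw": 110},{"x": 0,"y": 0,"z": -0.4,"ax": 0,"ay": 0,"az": 0,"claw": 110},{"x": 0,"y": 0,"z": -0.5,"ax": 0,"ay": 0,"az": 0,"claw": 110},{"x": 0,"y": 0,"z": -0.5,"ax": 0,"ay": 0,"az": 0,"claw": 110},{"x": 0,"y": 0,"z": -0.5,"ax": 0,"ay": 0,"az": 0,"claw": 110},{"x": 0,"y": 0,"z": -0.5,"ax": 0,"ay": 0,"az": 0,"claw": 110},{"x": 0,"y": 0,"z": -0.3,"ax": 0,"ay": 0,"az": 0,"claw": 110},{"x": 0,"y": 0,"z": 0,"ax": 0,"ay": 0,"az": 0,"claw": 110},{"x": 0,"y": 0,"z": 0,"ax": 0,"ay": 0,"az": 0,"claw": 110},{"x": 0,"y": 0,"z": 0,"ax": 0,"ay": 0,"az": 0,"claw": 110},{"x": 0,"y": 0,"z": 0,"ax": 0,"ay": 0,"az": 0,"claw": 110}]'

```text
time_s: 27.92
eef_pos: [0.5791, 0.1998, 0.2822]
eef_rot: [-2.34, -2.096, 0.001]
force: [0.8, -0.5, 0.3]
width: 0.0521
gripper_force: 0.0
```

```bash
python3 chk.py p
```

```text
side bar 22 [[-0.01, -0.07, 0.172], [-0.001, -0.047, 0.184], [0.011, 0.058, 0.188]]
side basket 470 [[-0.039, -0.065, 0.048], [-0.001, -0.02, 0.077], [0.039, 0.061, 0.101]]
  rim z by x [(-0.03, np.float64(0.1)), (0, np.float64(0.0987)), (0.03, np.float64(0.0991))] by y [(-0.05, np.float64(0.0981)), (0, np.float64(0.0981)), (0.05, np.float64(0.1008))]
side tips 32 [[-0.032, -0.04, 0.172], [-0.026, -0.001, 0.186], [-0.018, 0.035, 0.199]]
scene bar 79 [[-0.002, -0.067, 0.168], [0.004, 0.042, 0.181], [0.008, 0.068, 0.185]]
scene basket 591 [[-0.038, -0.007, 0.048], [0.006, 0.036, 0.074], [0.043, 0.062, 0.098]]
  rim z by x [(-0.03, np.float64(0.0984)), (0, np.float64(0.1074)), (0.03, np.float64(0.0969))] by y [(0, np.float64(0.0969)), (0.05, np.float64(0.0979))]
scene tips 54 [[-0.03, -0.034, 0.174], [-0.022, 0.001, 0.187], [-0.017, 0.038, 0.198]]
wrist bar 519 [[-0.004, -0.066, 0.181], [-0.0, 0.044, 0.185], [0.004, 0.067, 0.187]]
wrist basket 4494 [[-0.039, -0.058, 0.05], [-0.006, -0.002, 0.07], [0.039, 0.059, 0.099]]
  rim z by x [(-0.03, np.float64(0.0997)), (0, np.float64(0.0978)), (0.03, np.float64(0.0987))] by y [(-0.05, np.float64(0.099)), (0, np.float64(0.0992)), (0.05, np.float64(0.0997))]
wrist tips 358 [[-0.033, -0.034, 0.174], [-0.026, 0.001, 0.189], [-0.017, 0.036, 0.2]]
t 28.07 p [0.5792 0.1999 0.2825] q [0.294 0.168 1.871 0.    1.102 0.404] w 0.052 gf 0.0 F [-0.22 -0.05  0.64] 
R [[0.11, 0.994, -0.0], [0.994, -0.11, -0.0], [-0.0, -0.0, -1.0]]
```

```bash
python3 -c "
from bench import ctrl
print(ctrl.close_job())"
```

```text
the job is handed in; nothing more can be done
None
```

The steel basket hangs level and still on both prongs of the balance, about 48 mm clear of the bench, and the job was handed in at about 28 s; the first push on the bail was too hard (3–4 N) and slid the basket about 5 mm on its mat before I eased it.

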